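Load the spring magazine with window modules

ROBOT

A 6-joint arm with a two-finger parallel gripper is mounted at the origin on the work surface. World frame = base frame: x ahead of the robot, y to its left, z up, the work surface at z = 0. Lengths are in m, angles in rad, forces in N, time in s.
With the tool pointing down it reaches from about 0.35 to 0.875 m from the base axis. Payload 4.2 kg.
Tool frame: the origin (TCP) lies midway between the tips of the shut fingers; the grasp point (between the pads) lies 19 mm behind it; z points along the fingers, y is the direction in which the jaws open and shut (so a half turn about z gives the same grasp; the last joint's range is limited). The gripper opens to 87 mm and grips with 3 to 60 N. Pads are 19 mm wide; open, the fingers measure 117 mm over their backs; the gripper's body (75 mm by 190 mm) begins 51 mm behind the grasp point.
Start: joints at [1.468, 0.385, 0.008, 0, -1.194, -0.259], TCP at [0.221, 0.585, 0.223] pointing down, gripper open.
Joint ranges: [-3.14, 3.14], [-1.21, 2.06], [-1.07, 1.41], [-3.16, 2.05], [-2.99, -0.16], [-3.1, 3.1]. Speed limits (rad/s): [2.79, 2.79, 3.14, 3.14, 3.14, 3.14].

INTERFACE

Orientations are given as a 3x3 rotation matrix whose columns are the frame's x, y, z axes.
In Python, from plant import manip, cams gives the robot as it stands.
- The arm moves only by the tool send_rows, never from a script. Its arguments are lists of equal length, an entry for each row: "translation": the shift along the tool's x, y, z in m, a list of three; "rot": the turn, a rotation vector about the tool's x, y, z in rad, a list of three; "claw": the finger opening in m, from 0 to 0.087. A call has 1 to 10 rows; each row is the pose to reach, as a shift and turn from the pose measured when the call began, along the tool's axes at that moment; what a row does not reach only later rows make up. A row lasts 1/10 s, in which the tool goes at most 50 mm and 8.59 degrees, less where a joint would pass 70% of its speed; a pose out of reach is approached as far as the arm can. A call with a gripper value outside its range is refused whole. The fingers move at their own pace and stop on an object; "force" is the grip in N (left out, the last holds). Time passes only in rows, so rows that repeat a pose let the fingers close. It gives the time, the measured TCP pose, the force and the opening at its end, in the units of the state.
- manip.state(): the state, without advancing time (a new reading comes with each control period).
- cams.camera(name): name is "side" or "top"; returns a dict with "color" (400x640x3 uint8, red, green, blue), "vertical_fov" (degrees; the focal length in pixels is half the picture's height over the tangent of half this angle, whatever the lens; pixels are square), "cx", "cy" (the principal point, pixels), "distortion" ([k1, k2, p1, p2, k3] as OpenCV has them; the pictures are not rectified), "position" and "attitude" of the camera in the world. Camera axes: x right, y down, z forward; pixel columns grow to the right and rows downward; lengths in m; the calibration is good to about 2 mm. A picture is of the moment at which its call begins. There is no depth.
- manip.sign_off(): hands the job in, once; it reports no verdict.
The state is a dict: "time_s": time; "joint_pos": joint angles; "joint_vel": joint speeds; "joint_efforts": joint torques, N m; "tool_pos": TCP position; "tool_rot": TCP orientation; "wrist_force": force on the tool from outside, world axes, zero at the start; "ft_torque": the same for the moment, N m; "finger_gap": finger opening in m.
Only numpy, scipy, OpenCV 4.12 (cv2) and the standard library are available. Lean on these libraries where they do the work, as an engineer would, in place of code of your own. Each camera call takes 0.05 s, during which the arm holds its last target. There are 200 camera calls.

TASK

Take the dust cover off the feeder magazine and lay it on the rubber mat, then push every window module lying on the bench down into the magazine, one on top of the other against its spring, until the last one snaps in under the two catches and stays down. Put the cover back on the magazine and after that throw the ready lever fully over to its other side. The modules are glazed, so squeeze and press them gently (no more than 35 N from each finger), and leave the other things on the bench where they are.

Things in the scene. Friction and masses are not known exactly. Their poses are not given: they have to be found in the camera images.
- magazine: Fixed feeder magazine: open-topped column on an aluminium base 170 x 115 x 15 mm. Origin: centre of the base's underside, z up the column, x along its long side. Inside 115 x 65 mm: modules lie flat in it, 110 mm side along x, 2.5 mm play each way. Steel end walls and four 20 mm wide corner guides, all 6 mm thick, leave the middle 75 mm of both long sides open for fingers.
- mouth (a point): Centre of the flared mouth at the very top of the magazine, 174.5 mm above the magazine's origin, about 128 x 78 mm wide there; the straight guides begin 12 mm lower (162 mm). Outside each end wall is a black catch housing, up to 157 mm high and 86 mm from the axis.
- throat (a point): On the column's axis, level with the flat undersides of the two spring catches, 142 mm above the magazine's origin. Each catch is a brass wedge at an end wall, 8 mm into the column, sloped above (14 mm high). A module let go in the mouth rests on them, underside about 8 mm above this point. Pressed at its middle until its top is 2 to 4 mm below this point, it is snapped in and held.
- platform (a joint): Travel of the sprung platform under the stack, m: 0 at the top (platform top 139 mm above the magazine's origin), 0.113 bottom stop. The spring pushes up 5.4 N at 0 plus 180 N/m. Less the weights, pressing the 1st to 4th module home takes about 7, 10, 13 and 16 N, a few N more as the catches spread. Joint about 0.022, 0.047, 0.072, 0.097 with one to four latched.
- cover: Loose dust cover, about 0.16 kg, on the magazine's mouth at the start, x along the magazine's x. Grey plate 150 x 96 x 5 mm (z 10 to 15 mm), under it a block 106 x 56 x 10 mm that sits inside the flared mouth, on top a black grip bar 70 mm (along x) x 18 mm, z 15 to 45 mm. Origin: centre of the block's underside. Fitted, its origin is about 165 mm above the magazine's origin.
- mat: Fixed black rubber mat 190 x 140 x 3 mm, origin at the centre of its underside, x along the 190 mm side. Parking place for the cover.
- ready (a joint): Angle of the ready lever, rad: 0 leaning to the lever block's -x side, 1.0 leaning to its +x side (end stop, thrown). It stays where it is left; moving it takes about 1 N at the tip.
- ready_tip (a point): Centre of the black ball, 26 mm across, at the end of the ready lever; it moves with the lever. The lever is a 10 mm steel rod; the ball is 90 mm from the pivot and stands about 101 mm above the bench at either end of its swing, 43 mm to that side of the pivot.
- ready_base: Fixed grey block 70 x 50 x 25 mm that carries the ready lever; origin at the centre of its underside, pivot 22 mm above it. The lever swings from its -x side to its +x side in its x-z plane.
- module1: Window module: black plastic block 110 x 60 x 25 mm (x, y, z), about 0.16 kg, a glass pane flush in both large faces. The faces are alike: either may be up. Origin at the block's centre. Flat on the bench at the start. The glass bears at most 70 N from the fingers, the forces of both added: squeeze with 20 to 30 N. Two to four modules are there (None = absent).
- module2: Window module, exactly like module1 (None = absent).
- module3: Window module, exactly like module1 (None = absent).
- module4: Window module, exactly like module1 (None = absent).
- housing: Bystander: open aluminium lock housing 120 x 75 x 22 mm, origin at the centre of its underside. Leave it alone.
- housing_far: Bystander: a second such aluminium housing, beyond the magazine.
- screwdriver: Bystander: black-handled screwdriver lying between robot and magazine.
- grease: Bystander: can 70 mm across, 90 mm tall.
- carton: Bystander: small cardboard box 100 x 70 x 45 mm.
- roller: Bystander: steel roller 52 mm across, 45 mm tall, standing on end.
There are look-alikes about, which are no part of the job. What is shaped like the module2 but pink or yellow is not meant.

How it is judged:
On the way, in this order (a step that is already met when the one before it is completed fails the run):
1. the dust cover lies on the rubber mat (horizontal distance between cover and mat below 0.06 m and height (world z) of cover below 0.012 m and angle between cover's own z axis and vertical below 0.1 rad and contact force between the fingers and cover below 0.1 N), for 0.2 s.
2. every module present is in the column below the catches, not touched (z of module1 in the frame of magazine between 0.02 and 0.1325 m and horizontal distance between each of module1, module2, module3, module4 and magazine below 0.01 m and z of module2 in the frame of magazine between 0.02 and 0.1325 m and z of module3 in the frame of magazine between 0.02 and 0.1325 m and z of module4 in the frame of magazine between 0.02 and 0.1325 m and contact force between the fingers and module1 below 0.1 N and contact force between the fingers and module2 below 0.1 N and contact force between the fingers and module3 below 0.1 N and contact force between the fingers and module4 below 0.1 N), for 0.3 s.
3. the cover is back on the magazine (horizontal distance between cover and magazine below 0.012 m and angle between the x axis of cover and the x axis of magazine, either way round below 0.15 rad and angle between cover's own z axis and vertical below 0.06 rad and z of cover in the frame of magazine between 0.155 and 0.172 m and z of module1 in the frame of magazine between 0.02 and 0.1325 m and horizontal distance between each of module1, module2, module3, module4 and magazine below 0.01 m and z of module2 in the frame of magazine between 0.02 and 0.1325 m and z of module3 in the frame of magazine between 0.02 and 0.1325 m and z of module4 in the frame of magazine between 0.02 and 0.1325 m and contact force between the fingers and cover below 0.1 N), for 0.2 s.
4. the ready lever is thrown (value of joint ready above 0.85 rad), for 0.2 s.
At the end, for the whole second after the job is handed in: Every module is latched in the column (centre under 132.5 mm above the magazine's origin, within 10 mm of its axis), the cover sits level on the magazine (within 12 mm and 0.15 rad, origin 155 to 172 mm up), the ready lever stands beyond 0.85 rad, all at rest (z of module1 in the frame of magazine between 0.02 and 0.1325 m and horizontal distance between each of module1, module2, module3, module4 and magazine below 0.01 m and z of module2 in the frame of magazine between 0.02 and 0.1325 m and z of module3 in the frame of magazine between 0.02 and 0.1325 m and z of module4 in the frame of magazine between 0.02 and 0.1325 m and horizontal distance between cover and magazine below 0.012 m and angle between the x axis of cover and the x axis of magazine, either way round below 0.15 rad and angle between cover's own z axis and vertical below 0.06 rad and z of cover in the frame of magazine between 0.155 and 0.172 m and value of joint ready above 0.85 rad and linear speed of each of module1, module2, module3, module4, cover below 0.02 m/s); the robot touches nothing.
It fails at once if the fingers press or squeeze a glazed module with more than 70 N (contact force between the fingers and module1 above 70 N or contact force between the fingers and module2 above 70 N or contact force between the fingers and module3 above 70 N or contact force between the fingers and module4 above 70 N).
It fails at once if another thing on the bench is shoved more than 60 mm (distance of any of housing, housing_far, screwdriver, grease, carton, roller from where it was at the start of the episode above 0.06 m).
Of module1, module2, module3, module4 only 2 to 4 are there at a start; the rules pass over those that are not, and their reading is None.
At some moment in a run one of module1, module2, module3, module4, cover may be knocked a few centimetres aside while the robot is not near it.
Once in a run the grip may slacken for a moment while it holds something.
It also fails if it takes over 210 s, if anything falls off the work surface, if the arm or the gripper's body presses on something with over 40 N, if the wrist force passes 120 N, or if a joint passes its speed limit or range.

## Working session

There is one attempt and no reset: what is moved stays moved. The work goes in short steps, Python scripts to look and compute and a tool call to move; the robot and the scene stay as the last step left them, time stands still between calls to the robot, and variables do not carry over. Pictures are saved under pics/ and viewed, and the job is handed in when it is done.

Besides the shell and the picture viewer there is one more tool, called after "Call:" as name(argument=value, ...) on one line, values as JSON. send_rows: Moves the arm, as the interface text tells. Its arguments: {"type":"object","properties":{"translation":{"type":"array"},"rot":{"type":"array"},"claw":{"type":"array"},"force":{"type":"number"}},"required":["translation","rot","claw"]}

```bash
mkdir -p pics; ls; python3 - <<'E'
from plant import manip, cams
import cv2
print(manip.state())
for n in("side","top"):
    c=cams.camera(n); cv2.imwrite(f"pics/{n}0.png",c["color"][:,:,::-1]); print({k:v for k,v in c.items() if k!="color"})
E
```

```text
pics
{'time_s': 0.0, 'joint_pos': array([ 1.46758520e+00,  3.85561152e-01,  6.60339390e-03, -5.10320351e-04,
       -1.19400097e+00, -2.58585758e-01]), 'joint_vel': array([ 0.00073234,  0.00012804,  0.00121961, -0.00143014, -0.00093749,
        0.0009742 ]), 'joint_efforts': array([-1.02629660e-03, -3.90660810e+01,  1.87400919e+01,  4.21975359e+00,
        1.09536221e-02, -2.03362583e-04]), 'tool_pos': array([0.22099551, 0.58396674, 0.22144638]), 'tool_rot': array([[ 9.35195689e-01, -3.54130684e-01, -6.94778960e-04],
       [-3.54131353e-01, -9.35193331e-01, -2.10196341e-03],
       [ 9.46170891e-05,  2.21179013e-03, -9.99997550e-01]]), 'wrist_force': array([0.60308331, 0.55573898, 0.82191289]), 'ft_torque': array([0.01609851, 0.01363161, 0.02632762]), 'finger_gap': 0.08714026376144025}
{'vertical_fov': 50.77691613172168, 'cx': 320.98407646797733, 'cy': 197.5882695636587, 'distortion': array([-0.09424749,  0.        ,  0.        ,  0.        ,  0.        ]), 'position': array([0.34643341, 0.6719475 , 0.99166765]), 'attitude': array([[-0.94910673, -0.24907466,  0.1927647 ],
       [-0.31495216,  0.7481529 , -0.58401402],
       [ 0.00124562, -0.6150033 , -0.78852355]])}
{'vertical_fov': 44.62239546474224, 'cx': 315.92149408742335, 'cy': 195.48971717423765, 'distortion': array([-0.06621821,  0.        ,  0.        ,  0.        ,  0.        ]), 'position': array([0.39483697, 0.01735335, 1.37356283]), 'attitude': array([[ 0.02082899, -0.98929873,  0.14440974],
       [-0.99948913, -0.01710236,  0.02699962],
       [-0.02424095, -0.14489834, -0.98914956]])}
```

View pics/side0.png

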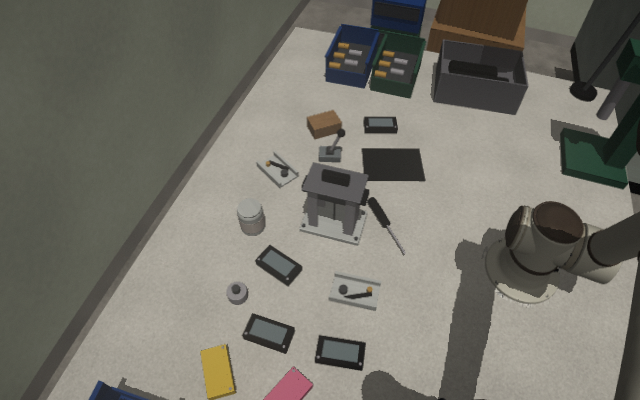

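View pics/top0.png

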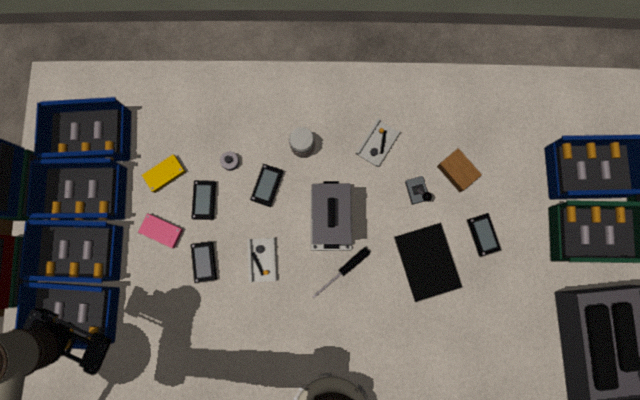

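```bash
cat > h.py <<'E'
import numpy as np, cv2
from plant import manip, cams
def K(c):
    f=200/np.tan(np.radians(c["vertical_fov"])/2)
    return np.array([[f,0,c["cx"]],[0,f,c["cy"]],[0,0,1]])
def cast(c,px,z):
    px=np.asarray(px,float).reshape(-1,1,2)
    u=cv2.undistortPoints(px,K(c),c["distortion"]).reshape(-1,2)
    d=np.c_[u,np.ones(len(u))]@c["attitude"].T
    p=c["position"]; return p+d*((z-p[2])/d[:,2])[:,None]
def proj(c,P):
    R=c["attitude"].T; return cv2.projectPoints(np.asarray(P,float).reshape(-1,3),cv2.Rodrigues(R)[0],-R@c["position"],K(c),c["distortion"])[0].reshape(-1,2)
def tri(c1,p1,c2,p2):
    a1=c1["position"];d1=cast(c1,p1,0)[0]-a1;a2=c2["position"];d2=cast(c2,p2,0)[0]-a2
    s=np.linalg.lstsq(np.c_[d1,-d2],a2-a1,rcond=None)[0]
    q1=a1+s[0]*d1;q2=a2+s[1]*d2; return (q1+q2)/2,np.linalg.norm(q1-q2)
def rect(c,cnt,z):
    "min-area rectangle of a contour cast on plane z: centre, (long,short), yaw of long side (-90..90)"
    P=cast(c,cnt,z)[:,:2].astype(np.float32)*1000
    b=cv2.boxPoints(cv2.minAreaRect(P)); e=[b[1]-b[0],b[2]-b[1]]
    e.sort(key=np.linalg.norm); l=e[1]; y=np.degrees(np.arctan2(l[1],l[0]))
    return b.mean(0).round(1),np.linalg.norm(e[1]).round(1),np.linalg.norm(e[0]).round(1),round((y+90)%180-90,1)
def save(im,name,roi,s):
    x,y,w,h=roi; cv2.imwrite("pics/"+name,cv2.resize(im[y:y+h,x:x+w,::-1],None,fx=s,fy=s,interpolation=cv2.INTER_CUBIC))
def dark(c,t): return (c["color"].max(2)<t).astype(np.uint8)
def blobs(m,amin,amax):
    cs=cv2.findContours(m,cv2.RETR_EXTERNAL,cv2.CHAIN_APPROX_NONE)[0]
    return [k for k in cs if amin<cv2.contourArea(k)<amax]
E
python3 - <<'E'
from h import *
for n,t in(("top",75),("side",60)):
    c=cams.camera(n); m=dark(c,t)
    m=cv2.morphologyEx(m,cv2.MORPH_CLOSE,np.ones((3,3)))
    for k in blobs(m,150,6000):
        x,y,w,h=cv2.boundingRect(k)
        print(n,(x,y,w,h),cv2.contourArea(k),rect(c,k,.025))
    if n=="top":
        save(c["color"],"t1.png",(300,120,210,190),3.8); save(c["color"],"t2.png",(130,120,190,170),3.5)
    else: save(c["color"],"s1.png",(240,100,200,150),4)
E
```

```text
top (298, 367, 74, 33) 1334.0 (array([86.5, -6. ], dtype=float32), np.float32(195.1), np.float32(83.6), np.float32(-88.6))
top (339, 247, 31, 29) 273.0 (array([412.8, -54.8], dtype=float32), np.float32(99.7), np.float32(23.3), np.float32(-48.1))
top (191, 242, 27, 41) 870.0 (array([402. , 359.9], dtype=float32), np.float32(108.1), np.float32(67.5), np.float32(9.0))
top (395, 223, 67, 79) 3219.0 (array([ 414.2, -256.1], dtype=float32), np.float32(184.7), np.float32(135.2), np.float32(18.2))
top (467, 213, 34, 44) 837.5 (array([ 490.7, -411.6], dtype=float32), np.float32(108.2), np.float32(63.9), np.float32(18.6))
top (327, 197, 12, 31) 310.5 (array([546.3,   7. ], dtype=float32), np.float32(84.0), np.float32(30.7), np.float32(1.0))
top (412, 184, 22, 18) 175.5 (array([ 603.2, -241.3], dtype=float32), np.float32(66.5), np.float32(34.3), np.float32(44.8))
top (192, 181, 25, 39) 830.5 (array([573.8, 369.1], dtype=float32), np.float32(108.1), np.float32(68.5), np.float32(0.9))
top (251, 164, 33, 43) 818.5 (array([619. , 192.2], dtype=float32), np.float32(110.3), np.float32(64.4), np.float
[... 821 characters left out ...]
e=float32), np.float32(143.3), np.float32(54.7), np.float32(-45.1))
side (322, 169, 28, 18) 302.0 (array([ 566.4, -131.5], dtype=float32), np.float32(88.7), np.float32(48.0), np.float32(2.2))
side (362, 149, 63, 32) 1744.5 (array([ 414.1, -240.1], dtype=float32), np.float32(181.4), np.float32(130.9), np.float32(18.6))
side (364, 117, 34, 16) 468.5 (array([ 491.5, -405.6], dtype=float32), np.float32(110.5), np.float32(75.0), np.float32(18.9))
side (434, 41, 93, 68) 4714.0 (array([ 185.3, -831.5], dtype=float32), np.float32(416.5), np.float32(353.0), np.float32(-84.5))
side (327, 0, 99, 98) 5249.5 (array([ 612.8, -938.7], dtype=float32), np.float32(734.4), np.float32(364.1), np.float32(-87.0))
```

View pics/t1.png

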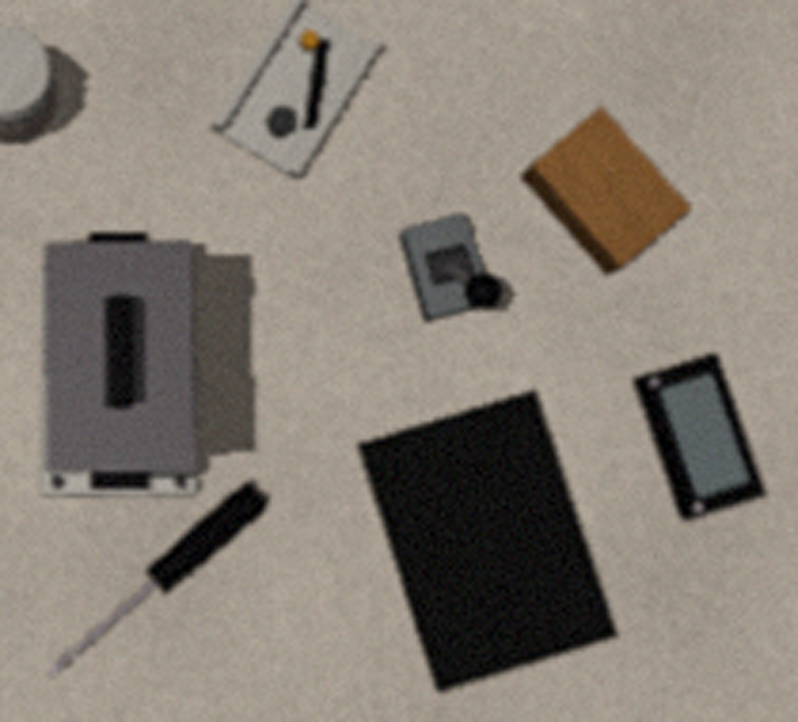

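View pics/s1.png

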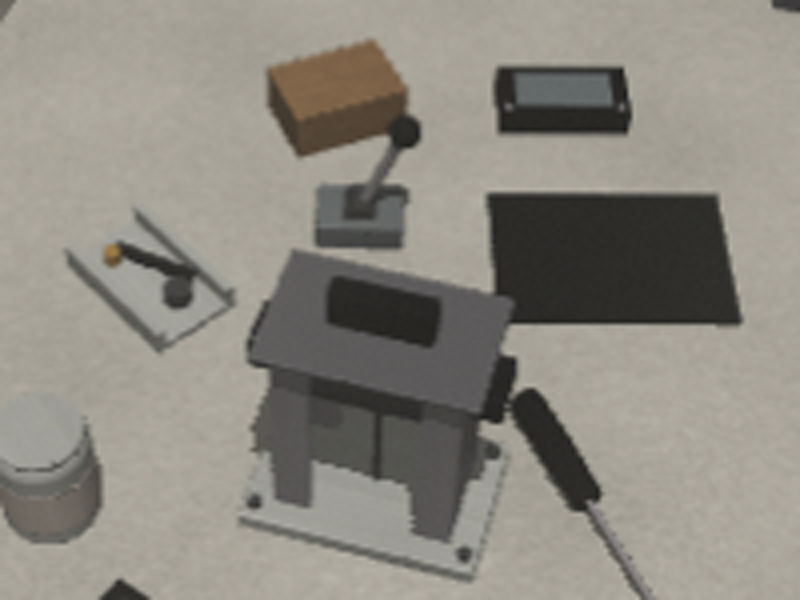

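```bash
cat >> h.py <<'E'
from scipy.spatial.transform import Rotation as Ro
def go(xyz,yaw=None):
    "print shift and turn (tool axes) to a tool-down pose with tool x at yaw deg (mod 180); jaws open along yaw-90"
    s=manip.state(); R=s["tool_rot"]; cur=np.degrees(np.arctan2(R[1,0],R[0,0]))
    if yaw is None: y=cur
    else: y=cur+((yaw-cur+90)%180-90)
    a=np.radians(y); T=np.array([[np.cos(a),np.sin(a),0],[np.sin(a),-np.cos(a),0],[0,0,-1]])
    print("t",(R.T@(np.array(xyz)-s["tool_pos"])).round(4).tolist(),"rot",Ro.from_matrix(R.T@T).as_rotvec().round(3).tolist(),"j6",s["joint_pos"][5].round(2),"yaw",y.round(1))
def st():
    s=manip.state(); print("t",round(s["time_s"],2),"tcp",s["tool_pos"].round(4),"F",s["wrist_force"].round(1),"gap",round(s["finger_gap"],4))
E
python3 - <<'E'
from h import *
c=cams.camera("top"); d=cams.camera("side")
hs=cv2.cvtColor(c["color"],cv2.COLOR_RGB2HSV)
print("plate",c["color"][230,318],c["color"][230,345],"shadow",c["color"][225,360],"bg",c["color"][300,330])
for r in(4,): 
    a=c["color"].astype(int); p=cv2.blur(c["color"],(5,5))[230,318].astype(int)
    m=(np.abs(cv2.GaussianBlur(c["color"],(3,3),0).astype(int)-p).max(2)<18).astype(np.uint8)
    m[:, :300]=0; m[:,375:]=0
    for k in blobs(m,800,6000): print(cv2.boundingRect(k),rect(c,k,.18),cv2.boxPoints(cv2.minAreaRect(k)).tolist())
# grip bar
k=[k for k in blobs(dark(c,70),150,600) if 320<cv2.boundingRect(k)[0]<335 and cv2.boundingRect(k)[1]<210][0]; print("bar",rect(c,k,.21))
k=[k for k in blobs(dark(d,60),150,600) if 310<cv2.boundingRect(k)[0]<335][0]; print("bar side",rect(d,k,.21),rect(d,k,.195))
m=blobs(dark(c,75),2500,4000)[0]; print("mat",rect(c,m,.003))
# ball
print("ball", tri(c,[300+484/3.8,120+291/3.8],d,[240+405/4,100+132/4]))
go([.56,0,.35],0)
E
```

```text
plate [94 94 93] [94 88 90] shadow [85 76 69] bg [169 155 143]
(312, 181, 55, 68) (array([523.4,  -7.2], dtype=float32), np.float32(165.3), np.float32(133.9), np.float32(0.4)) [[312.0, 248.0], [312.0, 181.0], [366.0, 181.0], [366.0, 248.0]]
(300, 22, 75, 40) (array([977.1,   4.2], dtype=float32), np.float32(195.3), np.float32(106.7), np.float32(89.6)) [[299.3583984375, 59.85353088378906], [300.00140380859375, 21.915281295776367], [374.6409912109375, 23.18035888671875], [373.99798583984375, 61.11860656738281]]
bar (array([525.5,   8.5], dtype=float32), np.float32(72.4), np.float32(26.4), np.float32(1.0))
bar side (array([524.2,  22.4], dtype=float32), np.float32(71.8), np.float32(38.9), np.float32(1.8)) (array([527.7,  10. ], dtype=float32), np.float32(73.2), np.float32(39.7), np.float32(1.8))
mat (array([ 189.8, -776.5], dtype=float32), np.float32(243.5), np.float32(147.0), np.float32(5.6))
ball (array([ 0.58270762, -0.24063945,  0.10486376]), np.float64(0.0009581553830584459))
t [0.5238, 0.4266, -0.1275] rot [0.001, 0.0, -0.362] j6 -0.26 yaw -0.0
```

```bash
python3 - <<'E'
from h import *
c=cams.camera("top")
print(cast(c,[[311.8,183.7],[311.8,244.5],[350.3,183.2],[351.5,243.5]],.18).round(4))
# base corners/holes at z=.015
print(cast(c,[[300+57/3.8,120+482/3.8],[300+181/3.8,120+481/3.8]],.015).round(4))
save(c["color"],"t3.png",(300,170,80,90),7)
m=[k for k in blobs(dark(c,75),2500,4000) if 380<cv2.boundingRect(k)[0]<400][0]; print("mat",rect(c,m,.003))
E
```

```text
[[ 0.5985  0.0608  0.18  ]
 [ 0.448   0.0575  0.18  ]
 [ 0.6014 -0.0348  0.18  ]
 [ 0.4523 -0.0393  0.18  ]]
[[ 0.449   0.054   0.015 ]
 [ 0.4515 -0.0365  0.015 ]]
mat (array([ 414.4, -260.2], dtype=float32), np.float32(187.7), np.float32(138.0), np.float32(18.2))
```

View pics/t3.png

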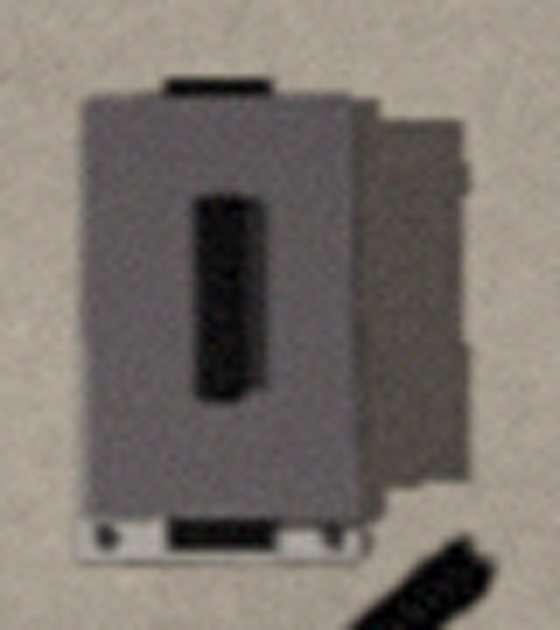

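Call:
send_rows(translation=[[0,0,-0.12],[0,0,-0.12],[0,0,-0.12],[0.52,0.427,-0.12],[0.52,0.427,-0.12],[0.52,0.427,-0.12],[0.52,0.427,-0.12],[0.52,0.427,-0.12],[0.52,0.427,-0.12],[0.52,0.427,-0.12]], rot=[[0,0,0],[0,0,0],[0,0,0],[0,0,0],[0,0,-0.1],[0,0,-0.2],[0,0,-0.3],[0,0,-0.362],[0,0,-0.362],[0,0,-0.362]], claw=[0.087,0.087,0.087,0.087,0.087,0.087,0.087,0.087,0.087,0.087])

```text
time_s: 1.35
tool_pos: [0.396, 0.2791, 0.3428]
tool_rot: [[1.0, 0.001, 0.0], [0.001, -1.0, 0.0], [0.0, -0.0, -1.0]]
wrist_force: [1.0, -0.1, 0.0]
finger_gap: 0.087
```

```bash
python3 - <<'E'
from h import *
st(); go([.525,.011,.25],1.6); go([.525,.011,.187],1.6)
E
```

```text
t 1.35 tcp [0.396  0.2791 0.3428] F [ 1.  -0.1  0. ] gap 0.087
t [0.1288, 0.2682, 0.0928] rot [-0.0, -0.0, -0.027] j6 0.62 yaw 1.6
t [0.1287, 0.2682, 0.1558] rot [-0.0, -0.0, -0.027] j6 0.62 yaw 1.6
```

Call:
send_rows(translation=[[0.129,0.268,0.093],[0.129,0.268,0.093],[0.129,0.268,0.093],[0.129,0.268,0.093],[0.129,0.268,0.093],[0.129,0.268,0.093],[0.129,0.268,0.093],[0.129,0.268,0.093],[0.129,0.268,0.093],[0.129,0.268,0.093]], rot=[[0,0,-0.028],[0,0,-0.028],[0,0,-0.028],[0,0,-0.028],[0,0,-0.028],[0,0,-0.028],[0,0,-0.028],[0,0,-0.028],[0,0,-0.028],[0,0,-0.028]], claw=[0.06,0.06,0.06,0.06,0.06,0.06,0.06,0.06,0.06,0.06])

```text
time_s: 2.35
tool_pos: [0.5252, 0.0123, 0.2506]
tool_rot: [[1.0, 0.03, 0.002], [0.03, -1.0, 0.001], [0.002, -0.001, -1.0]]
wrist_force: [0.7, 1.3, -0.3]
finger_gap: 0.0599
```

```bash
python3 - <<'E'
from h import *
st(); go([.525,.011,.187],1.6)
c=cams.camera("top"); save(c["color"],"t4.png",(250,120,160,150),4)
c=cams.camera("side"); save(c["color"],"s4.png",(240,90,200,150),4)
E
```

```text
t 2.35 tcp [0.5252 0.0123 0.2506] F [ 0.7  1.3 -0.3] gap 0.0599
t [-0.0004, 0.0013, 0.0636] rot [-0.001, -0.002, 0.002] j6 1.27 yaw 1.6
```

View pics/s4.png

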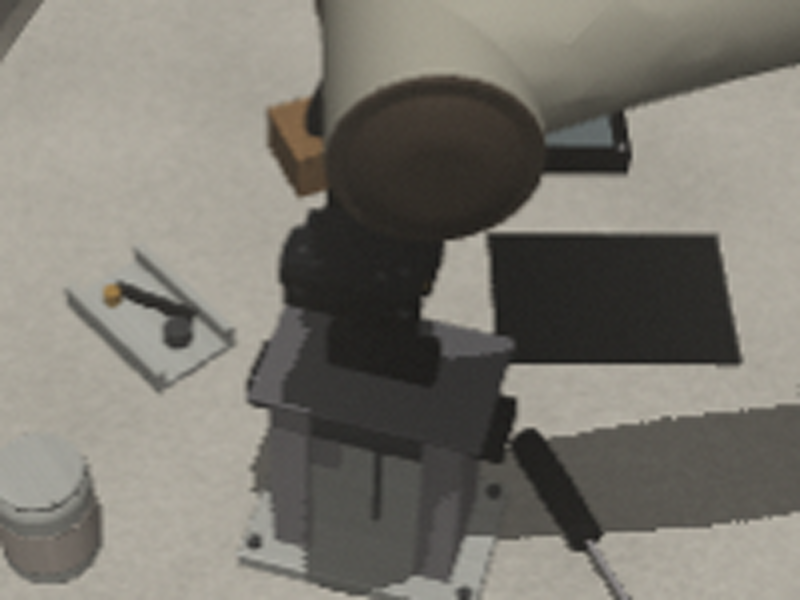

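Call:
send_rows(translation=[[0,0.001,0.03],[0,0.001,0.05],[0,0.001,0.063],[0,0.001,0.063],[0,0.001,0.063],[0,0.001,0.063],[0,0.001,0.063],[0,0.001,0.063],[0,0.001,0.063],[0,0.001,0.063]], rot=[[0,0,0],[0,0,0],[0,0,0],[0,0,0],[0,0,0],[0,0,0],[0,0,0],[0,0,0],[0,0,0],[0,0,0]], claw=[0.06,0.06,0.06,0.06,0.06,0.01,0.01,0.01,0.01,0.01], force=40)

```text
time_s: 3.45
tool_pos: [0.5254, 0.0114, 0.1877]
tool_rot: [[1.0, 0.031, 0.002], [0.031, -1.0, 0.001], [0.002, -0.001, -1.0]]
wrist_force: [0.1, 1.0, -1.2]
finger_gap: 0.028
```

```bash
python3 - <<'E'
from h import *
st(); go([.525,.012,.26],1.6);go([.414,-.260,.12],18.2);go([.414,-.260,.0265],18.2)
E
```

```text
t 3.45 tcp [0.5254 0.0114 0.1877] F [ 0.1  1.  -1.2] gap 0.028
t [-0.0002, -0.0007, -0.0723] rot [-0.001, -0.002, 0.003] j6 1.27 yaw 1.6
t [-0.1198, 0.2679, 0.0672] rot [-0.001, -0.002, -0.287] j6 1.27 yaw 18.2
t [-0.12, 0.268, 0.1607] rot [-0.001, -0.002, -0.287] j6 1.27 yaw 18.2
```

Call:
send_rows(translation=[[0,0,0],[0,0,0],[0,0,0],[0,0,0],[0,0,-0.01],[0,0,-0.02],[0,0,-0.05],[0,0,-0.08],[0,0,-0.08],[0,0,-0.08]], rot=[[0,0,0],[0,0,0],[0,0,0],[0,0,0],[0,0,0],[0,0,0],[0,0,0],[0,0,0],[0,0,0],[0,0,0]], claw=[0.01,0.01,0.01,0.01,0.01,0.01,0.01,0.01,0.01,0.01])

```text
time_s: 4.45
tool_pos: [0.5252, 0.0116, 0.2687]
tool_rot: [[1.0, 0.031, 0.004], [0.031, -1.0, 0.002], [0.004, -0.002, -1.0]]
wrist_force: [0.1, 0.4, -2.4]
finger_gap: 0.0178
```

```bash
python3 - <<'E'
from h import *
st(); go([.414,-.260,.12],18.2)
c=cams.camera("side"); save(c["color"],"s5.png",(240,60,200,180),3.3)
E
```

```text
t 4.45 tcp [0.5252 0.0116 0.2687] F [ 0.1  0.4 -2.4] gap 0.0178
t [-0.1201, 0.2683, 0.1477] rot [-0.001, -0.004, -0.287] j6 1.27 yaw 18.2
```

View pics/s5.png

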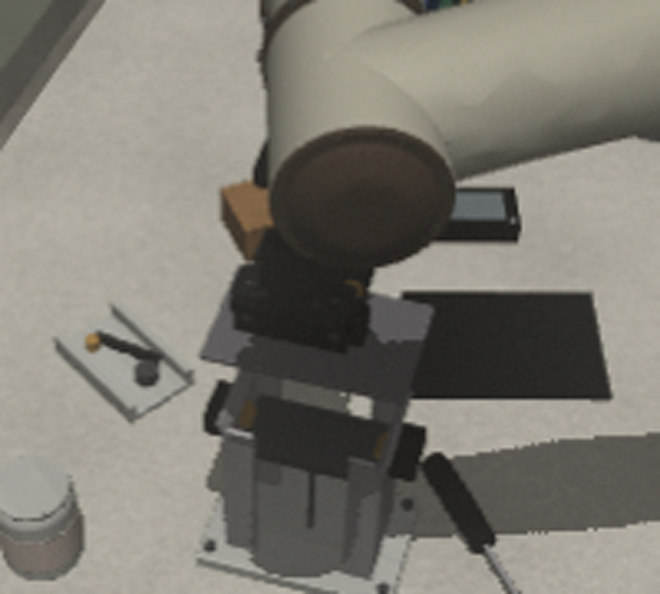

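Call:
send_rows(translation=[[-0.04,0.09,0],[-0.08,0.18,0],[-0.12,0.268,0],[-0.12,0.268,0.05],[-0.12,0.268,0.1],[-0.12,0.268,0.148],[-0.12,0.268,0.148],[-0.12,0.268,0.148],[-0.12,0.268,0.148],[-0.12,0.268,0.148]], rot=[[0,0,-0.1],[0,0,-0.2],[0,0,-0.287],[0,0,-0.287],[0,0,-0.287],[0,0,-0.287],[0,0,-0.287],[0,0,-0.287],[0,0,-0.287],[0,0,-0.287]], claw=[0.01,0.01,0.01,0.01,0.01,0.01,0.01,0.01,0.01,0.01])

```text
time_s: 5.5
tool_pos: [0.4131, -0.26, 0.1188]
tool_rot: [[0.95, 0.312, 0.001], [0.312, -0.95, 0.001], [0.001, -0.001, -1.0]]
wrist_force: [-0.4, -0.8, -1.7]
finger_gap: 0.0179
```

```bash
python3 - <<'E'
from h import *
st(); go([.414,-.260,.0262],18.2)
c=cams.camera("side"); save(c["color"],"s6.png",(240,60,200,180),3.3)
E
```

```text
t 5.5 tcp [ 0.4131 -0.26    0.1188] F [-0.4 -0.8 -1.7] gap 0.0179
t [0.0007, 0.0004, 0.0926] rot [-0.001, -0.001, -0.0] j6 2.12 yaw 18.2
```

View pics/s6.png

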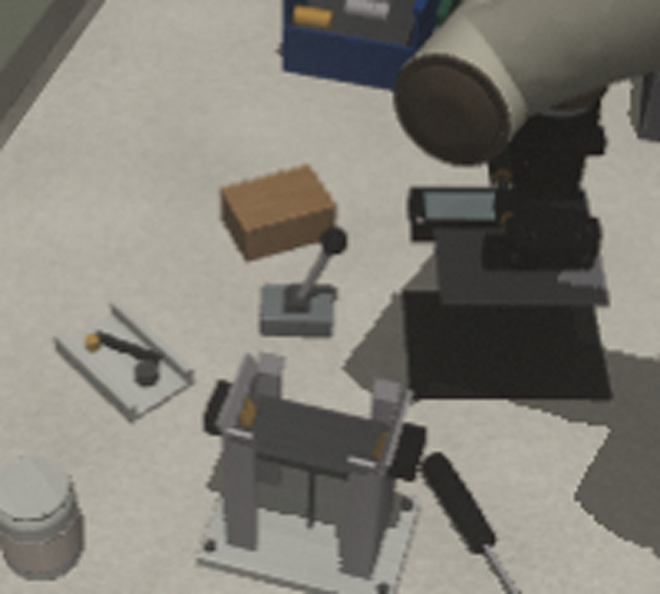

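Call:
send_rows(translation=[[0,0,0.03],[0,0,0.06],[0,0,0.08],[0,0,0.086],[0,0,0.09],[0,0,0.0925],[0,0,0.0925],[0,0,0.0925],[0,0,0.0925],[0,0,0.0925]], rot=[[0,0,0],[0,0,0],[0,0,0],[0,0,0],[0,0,0],[0,0,0],[0,0,0],[0,0,0],[0,0,0],[0,0,0]], claw=[0.01,0.01,0.01,0.01,0.01,0.01,0.01,0.01,0.01,0.01])

```text
time_s: 6.55
tool_pos: [0.4144, -0.2599, 0.0276]
tool_rot: [[0.95, 0.313, 0.004], [0.313, -0.95, 0.001], [0.004, 0.001, -1.0]]
wrist_force: [0.2, 0.0, -0.9]
finger_gap: 0.0179
```

Call:
send_rows(translation=[[0,0,0],[0,0,0],[0,0,0],[0,0,0],[0,0,-0.03],[0,0,-0.08],[0,0,-0.13],[0,0,-0.18],[0,0,-0.2],[0,0,-0.2]], rot=[[0,0,0],[0,0,0],[0,0,0],[0,0,0],[0,0,0],[0,0,0],[0,0,0],[0,0,0],[0,0,0],[0,0,0]], claw=[0.05,0.05,0.05,0.05,0.05,0.05,0.087,0.087,0.087,0.087])

```text
time_s: 7.55
tool_pos: [0.4156, -0.2607, 0.2317]
tool_rot: [[0.95, 0.313, 0.012], [0.313, -0.95, -0.002], [0.011, 0.006, -1.0]]
wrist_force: [0.0, 0.3, 0.4]
finger_gap: 0.0741
```

```bash
python3 - <<'E'
from h import *
st(); go([.414,-.260,.0262],18.2)
c=cams.camera("side"); save(c["color"],"s7.png",(240,60,200,180),3.3)
c=cams.camera("top"); save(c["color"],"t7.png",(300,160,220,160),3.5)
for y in (18.8,-71.2): go([.4915,-.4085,.12],y)
E
```

```text
t 7.55 tcp [ 0.4156 -0.2607  0.2317] F [0.  0.3 0.4] gap 0.0741
t [-0.0035, -0.0024, 0.2054] rot [0.006, -0.011, 0.001] j6 2.12 yaw 18.2
t [0.0274, 0.1658, 0.1073] rot [-0.0, -0.004, -0.01] j6 2.12 yaw 18.8
t [0.0274, 0.1658, 0.1073] rot [-0.003, -0.003, 1.561] j6 2.12 yaw -71.2
```

View pics/t7.png

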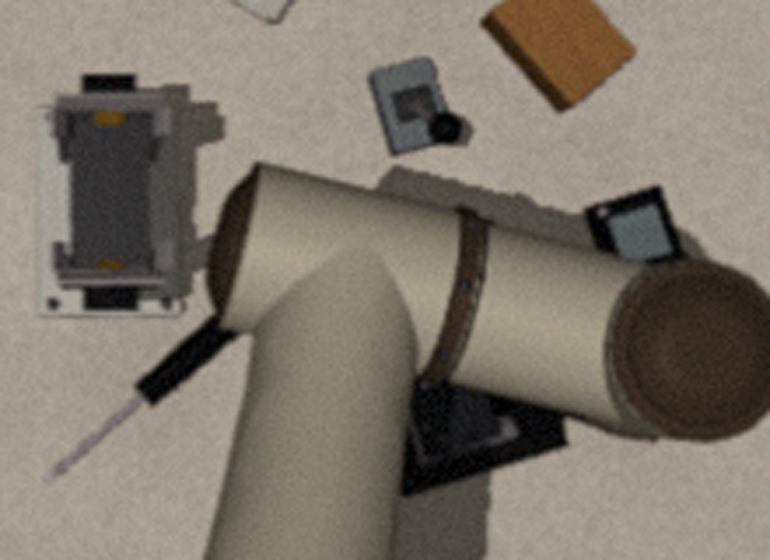

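View pics/s7.png

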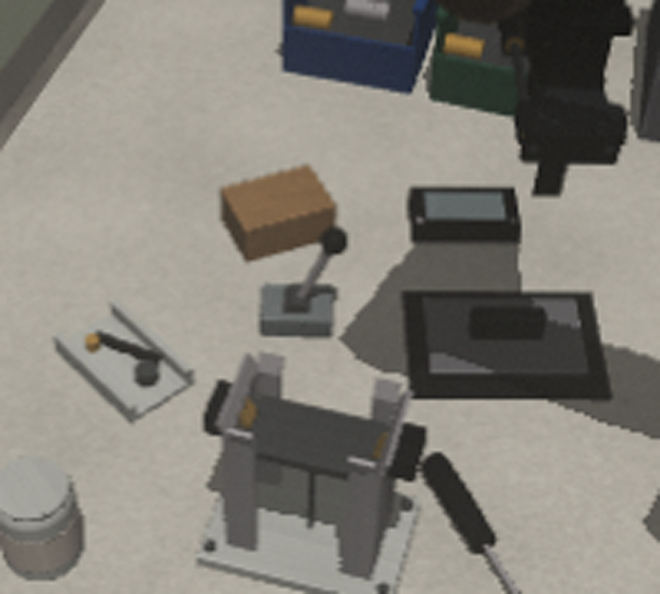

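```bash
python3 - <<'E'
from h import *
c=cams.camera("top")
a=cast(c,[[330.9,193.7],[331.4,236]],.149);print("catches",a.round(4),a.mean(0))
a=cast(c,[[315.7,187],[315.7,242],[349.1,187],[349.1,242]],.1745);print(a.round(4),a.mean(0))
save(c["color"],"t8.png",(305,175,60,85),7)
hs=cv2.cvtColor(c["color"],cv2.COLOR_RGB2HSV)
m=((hs[:,:,1]>130)&(hs[:,:,2]>50)).astype(np.uint8); m[:,:320]=0;m[:,345:]=0
for k in blobs(m,4,200):
    M=cv2.moments(k); p=[M["m10"]/M["m00"],M["m01"]/M["m00"]]; print(p,cast(c,p,.149))
E
```

```text
catches [[0.5789 0.0128 0.149 ]
 [0.4716 0.0098 0.149 ]] [0.52522682 0.01131289 0.149     ]
[[ 0.5913  0.0511  0.1745]
 [ 0.4545  0.0482  0.1745]
 [ 0.5927 -0.0321  0.1745]
 [ 0.4561 -0.0337  0.1745]] [0.52364983 0.00838579 0.1745    ]
[331.14285714285717, 235.38095238095235] [[0.47312748 0.01046896 0.149     ]]
[330.7519379844961, 193.44961240310076] [[0.57950277 0.01321391 0.149     ]]
```

View pics/t8.png

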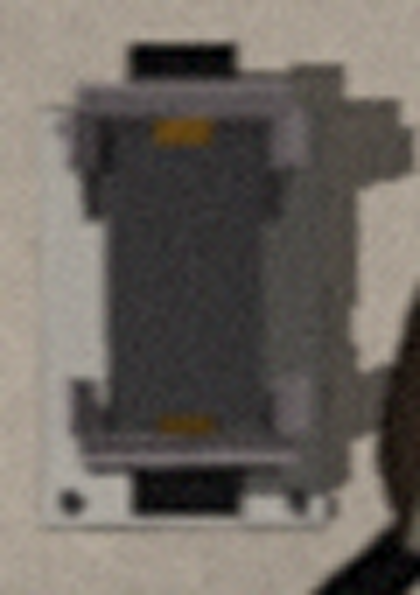

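Call:
send_rows(translation=[[0.014,0.05,0.03],[0.027,0.1,0.06],[0.027,0.15,0.09],[0.027,0.166,0.107],[0.027,0.166,0.107],[0.027,0.166,0.107],[0.027,0.166,0.107],[0.027,0.166,0.107],[0.027,0.166,0.107],[0.027,0.166,0.107]], rot=[[0,-0.004,-0.01],[0,-0.004,-0.01],[0,-0.004,-0.01],[0,-0.004,-0.01],[0,-0.004,-0.01],[0,-0.004,-0.01],[0,-0.004,-0.01],[0,-0.004,-0.01],[0,-0.004,-0.01],[0,-0.004,-0.01]], claw=[0.087,0.087,0.087,0.087,0.087,0.087,0.087,0.087,0.087,0.087])

```text
time_s: 8.7
tool_pos: [0.4908, -0.4081, 0.1209]
tool_rot: [[0.946, 0.323, -0.0], [0.323, -0.946, -0.001], [-0.0, 0.001, -1.0]]
wrist_force: [-0.5, -0.2, 0.5]
finger_gap: 0.0867
```

```bash
cat >> h.py <<'E'
def panes(c,t):
    "glass panes (holes in dark blobs)"
    m=dark(c,t); cs,hi=cv2.findContours(m,cv2.RETR_CCOMP,cv2.CHAIN_APPROX_NONE)
    out=[]
    for k,h in zip(cs,hi[0]):
        if h[3]>=0 and 80<cv2.contourArea(k)<900:
            r=rect(c,k,.025)
            if 40<r[1]<100 and r[2]>25: out.append(r)
    return out
E
python3 - <<'E'
from h import *
for n in("top","side"):
    c=cams.camera(n)
    for t in(55,65,75,85): print(n,t,[(r[0].tolist(),float(r[1]),float(r[2]),float(r[3])) for r in panes(c,t)])
    c["color"]=cv2.imread(f"pics/{n}0.png")[:,:,::-1].copy()
    for t in(55,65,75,85): print("start",n,t,[(r[0].tolist(),float(r[1]),float(r[2]),float(r[3])) for r in panes(c,t)])
E
```

```text
top 55 [([575.0, 373.8999938964844], 88.30000305175781, 48.29999923706055, 0.8999999761581421), ([620.9000244140625, 195.6999969482422], 88.80000305175781, 47.900001525878906, -18.0), ([495.79998779296875, -768.5], 64.30000305175781, 34.5, 0.4000000059604645), ([496.29998779296875, -696.2999877929688], 61.599998474121094, 35.79999923706055, 0.10000000149011612), ([551.5, -732.2999877929688], 53.599998474121094, 38.0, 0.8999999761581421), ([533.2000122070312, -618.9000244140625], 84.0999984741211, 70.5999984741211, -54.0), ([680.9000244140625, -767.9000244140625], 61.29999923706055, 36.400001525878906, 2.4000000953674316), ([680.7999877929688, -697.4000244140625], 63.70000076293945, 34.0, 1.7999999523162842), ([732.2000122070312, -659.7000122070312], 54.599998474121094, 38.900001525878906, 10.899999618530273), ([738.7000122070312, -801.5999755859375], 53.5, 37.29999923706055, 5.300000190734863), ([736.9000244140625, -730.7999877929688], 53.20000076293945, 36.900001525878906, 3.0999999046325684), ([197.8000030517578, 809.2000122070312], 50.29999923706055, 31.700000762939453, -3.0999999
[... 18471 characters left out ...]
, 86.0999984741211, 43.599998474121094, -0.10000000149011612), ([621.7999877929688, 194.60000610351562], 85.69999694824219, 43.5, -17.0), ([493.8999938964844, -417.6000061035156], 86.69999694824219, 40.400001525878906, 18.899999618530273), ([92.69999694824219, -840.0999755859375], 82.69999694824219, 61.099998474121094, -84.4000015258789), ([558.7999877929688, -690.5999755859375], 51.70000076293945, 48.900001525878906, 3.299999952316284), ([501.5, -725.5999755859375], 59.900001525878906, 46.599998474121094, 3.200000047683716), ([686.0, -726.5999755859375], 59.900001525878906, 46.70000076293945, 2.4000000953674316), ([502.0, -798.0999755859375], 61.0, 46.400001525878906, -0.10000000149011612)]
```

```bash
python3 - <<'E'
from h import *
st(); go([.4925,-.416,.004],18.7)
E
```

```text
t 8.8 tcp [ 0.4907 -0.4083  0.1202] F [ 0.6 -0.   0.2] gap 0.0871
t [-0.0006, 0.0079, 0.1162] rot [-0.0, 0.001, 0.002] j6 2.34 yaw 18.7
```

Call:
send_rows(translation=[[-0.001,0.008,0.04],[-0.001,0.008,0.08],[-0.001,0.008,0.1],[-0.001,0.008,0.11],[-0.001,0.008,0.116],[-0.001,0.008,0.116],[-0.001,0.008,0.116],[-0.001,0.008,0.116],[-0.001,0.008,0.116],[-0.001,0.008,0.116]], rot=[[0,0,0],[0,0,0],[0,0,0],[0,0,0],[0,0,0],[0,0,0],[0,0,0],[0,0,0],[0,0,0],[0,0,0]], claw=[0.087,0.087,0.087,0.087,0.087,0.087,0.05,0.05,0.05,0.05], force=25)

```text
time_s: 9.8
tool_pos: [0.4925, -0.4164, 0.0049]
tool_rot: [[0.947, 0.323, 0.0], [0.323, -0.947, -0.001], [-0.0, 0.001, -1.0]]
wrist_force: [0.4, -0.6, -0.7]
finger_gap: 0.0627
```

Call:
send_rows(translation=[[0,0,0],[0,0,0],[0,0,0],[0,0,0],[0,0,-0.01],[0,0,-0.03],[0,0,-0.08],[0,0,-0.13],[0,0,-0.18],[0,0,-0.22]], rot=[[0,0,0],[0,0,0],[0,0,0],[0,0,0],[0,0,0],[0,0,0],[0,0,0],[0,0,0],[0,0,0],[0,0,0]], claw=[0.05,0.05,0.05,0.05,0.05,0.05,0.05,0.05,0.05,0.05])

```text
time_s: 10.8
tool_pos: [0.4927, -0.4166, 0.2293]
tool_rot: [[0.946, 0.323, 0.004], [0.323, -0.946, -0.003], [0.002, 0.004, -1.0]]
wrist_force: [0.6, 0.1, -1.4]
finger_gap: 0.0595
```

```bash
python3 - <<'E'
from h import *
st(); go([.5255,.0115,.23],1.5)
c=cams.camera("side"); save(c["color"],"s9.png",(240,0,260,220),3)
E
```

```text
t 10.8 tcp [ 0.4927 -0.4166  0.2293] F [ 0.6  0.1 -1.4] gap 0.0595
t [0.1692, -0.3946, -0.0019] rot [0.004, -0.003, 0.302] j6 2.35 yaw 1.5
```

View pics/s9.png

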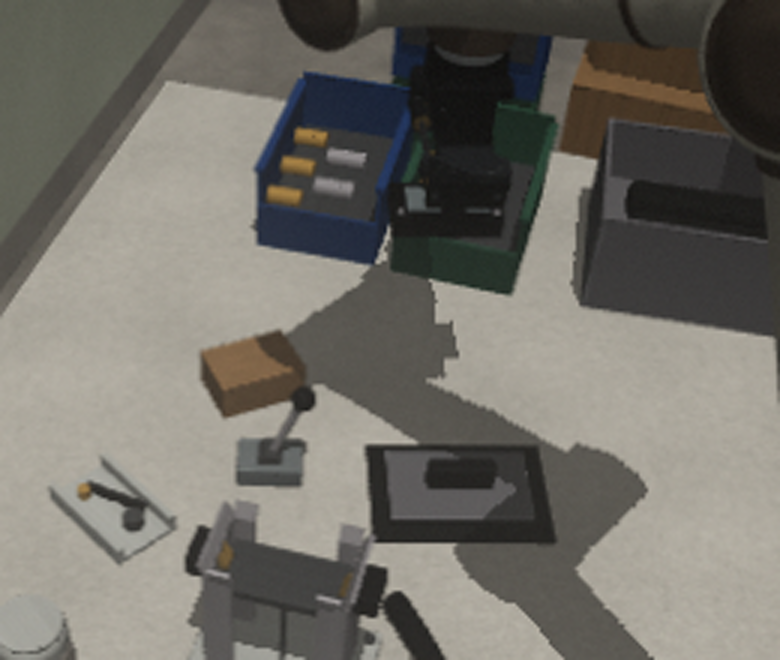

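Call:
send_rows(translation=[[0.02,-0.045,0],[0.036,-0.085,0],[0.054,-0.127,0],[0.072,-0.169,0],[0.09,-0.21,0],[0.108,-0.252,0],[0.126,-0.294,0],[0.144,-0.336,0],[0.169,-0.3945,-0.002],[0.169,-0.3945,-0.002]], rot=[[0.004,-0.003,0.05],[0.004,-0.003,0.1],[0.004,-0.003,0.15],[0.004,-0.003,0.2],[0.004,-0.003,0.25],[0.004,-0.003,0.302],[0.004,-0.003,0.302],[0.004,-0.003,0.302],[0.004,-0.003,0.302],[0.004,-0.003,0.302]], claw=[0.05,0.05,0.05,0.05,0.05,0.05,0.05,0.05,0.05,0.05])

```text
time_s: 11.85
tool_pos: [0.5274, 0.0127, 0.2351]
tool_rot: [[0.999, 0.032, 0.011], [0.032, -0.999, -0.007], [0.011, 0.008, -1.0]]
wrist_force: [-0.3, -0.2, -1.0]
finger_gap: 0.0598
```

```bash
python3 - <<'E'
from h import *
st(); go([.5255,.0115,.157],1.5)
c=cams.camera("side"); save(c["color"],"s10.png",(260,70,180,180),3.3)
E
```

```text
t 11.85 tcp [0.5274 0.0127 0.2351] F [-0.3 -0.2 -1. ] gap 0.0598
t [-0.0028, 0.0006, 0.0781] rot [0.008, -0.011, 0.006] j6 1.26 yaw 1.5
```

View pics/s10.png

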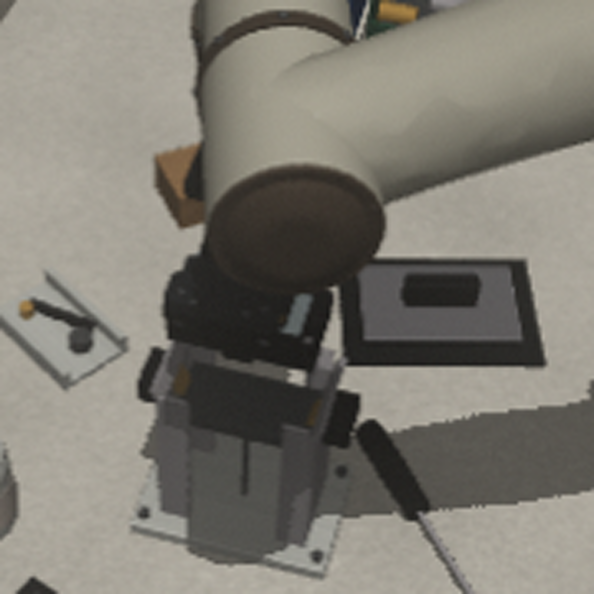

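Call:
send_rows(translation=[[-0.002,0.001,0],[-0.002,0.001,0.025],[-0.0025,0.001,0.045],[-0.0027,0.001,0.055],[-0.0028,0.001,0.06],[-0.0028,0.001,0.065],[-0.0028,0.001,0.07],[-0.0028,0.001,0.075],[-0.0028,0.001,0.078],[-0.0028,0.001,0.078]], rot=[[0.008,-0.011,0.006],[0.008,-0.011,0.006],[0.008,-0.011,0.006],[0.008,-0.011,0.006],[0.008,-0.011,0.006],[0.008,-0.011,0.006],[0.008,-0.011,0.006],[0.008,-0.011,0.006],[0.008,-0.011,0.006],[0.008,-0.011,0.006]], claw=[0.05,0.05,0.05,0.05,0.05,0.05,0.05,0.05,0.05,0.05])

```text
time_s: 12.9
tool_pos: [0.5262, 0.0112, 0.1571]
tool_rot: [[1.0, 0.027, 0.001], [0.027, -1.0, 0.0], [0.001, -0.0, -1.0]]
wrist_force: [-0.2, -0.2, -1.1]
finger_gap: 0.0598
```

```bash
python3 - <<'E'
from h import *
st(); go([.5255,.0115,.157],1.5)
c=cams.camera("side"); save(c["color"],"s11.png",(260,70,180,180),3.3)
E
```

```text
t 12.9 tcp [0.5262 0.0112 0.1571] F [-0.2 -0.2 -1.1] gap 0.0598
t [-0.0007, -0.0003, 0.0001] rot [-0.0, -0.001, 0.001] j6 1.27 yaw 1.5
```

View pics/s11.png

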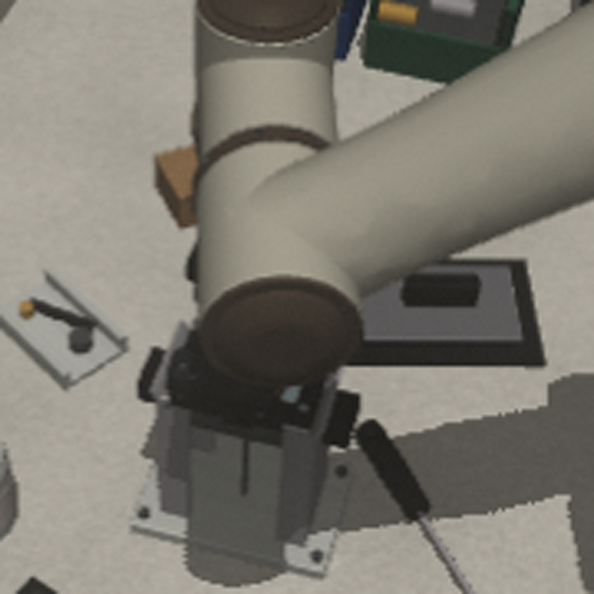

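Call:
send_rows(translation=[[0,0,0],[0,0,0],[0,0,0],[0,0,0],[0,0,-0.02],[0,0,-0.05],[0,0,-0.06],[0,0,-0.06],[0,0,-0.06],[0,0,-0.06]], rot=[[0,0,0],[0,0,0],[0,0,0],[0,0,0],[0,0,0],[0,0,0],[0,0,0],[0,0,0],[0,0,0],[0,0,0]], claw=[0.075,0.075,0.075,0.075,0.075,0.075,0,0,0,0], force=25)

```text
time_s: 13.95
tool_pos: [0.5252, 0.011, 0.2158]
tool_rot: [[1.0, 0.027, -0.002], [0.027, -1.0, -0.0], [-0.002, -0.0, -1.0]]
wrist_force: [-0.3, -0.2, -0.6]
finger_gap: 0.0507
```

Call:
send_rows(translation=[[0,0,0],[0,0,0],[0,0,0],[0,0,0],[0,0,0],[0,0,0],[0,0,0],[0,0,0],[0,0,0.01],[0,0,0.02]], rot=[[0,0,0],[0,0,0],[0,0,0],[0,0,0],[0,0,0],[0,0,0],[0,0,0],[0,0,0],[0,0,0],[0,0,0]], claw=[0,0,0,0,0,0,0,0,0,0])

```text
time_s: 14.95
tool_pos: [0.525, 0.0111, 0.195]
tool_rot: [[1.0, 0.026, -0.002], [0.026, -1.0, 0.0], [-0.002, -0.0, -1.0]]
wrist_force: [0.3, 0.4, 0.3]
finger_gap: 0.0001
```

```bash
python3 - <<'E'
from h import *
st(); go([.5255,.0115,.180],1.5)
c=cams.camera("side"); save(c["color"],"s12.png",(260,70,180,180),3.3)
E
```

```text
t 14.95 tcp [0.525  0.0111 0.195 ] F [0.3 0.4 0.3] gap 0.0001
t [0.0005, -0.0004, 0.015] rot [-0.0, 0.002, 0.0] j6 1.27 yaw 1.5
```

View pics/s12.png

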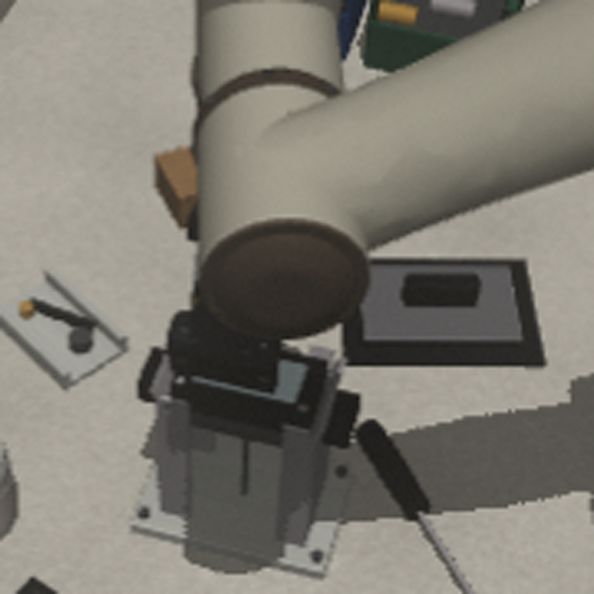

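Call:
send_rows(translation=[[0,0,0.01],[0,0,0.016],[0,0,0.02],[0,0,0.024],[0,0,0.028],[0,0,0.032],[0,0,0.036],[0,0,0.04],[0,0,0.04],[0,0,0.04]], rot=[[0,0.002,0],[0,0.002,0],[0,0.002,0],[0,0.002,0],[0,0.002,0],[0,0.002,0],[0,0.002,0],[0,0.002,0],[0,0.002,0],[0,0.002,0]], claw=[0,0,0,0,0,0,0,0,0,0])

```text
time_s: 16.0
tool_pos: [0.5243, 0.0111, 0.1533]
tool_rot: [[1.0, 0.026, -0.002], [0.026, -1.0, 0.0], [-0.002, -0.0, -1.0]]
wrist_force: [3.2, 0.2, 3.3]
finger_gap: 0.0005
```

```bash
python3 - <<'E'
from h import *
st(); go([.5255,.0115,.1385],1.5)
E
```

```text
t 16.0 tcp [0.5243 0.0111 0.1533] F [3.2 0.2 3.3] gap 0.0005
t [0.0012, -0.0004, 0.0148] rot [-0.0, 0.002, -0.0] j6 1.27 yaw 1.5
```

Call:
send_rows(translation=[[0.001,0,0.003],[0.001,0,0.006],[0.001,0,0.009],[0.001,0,0.012],[0.001,0,0.014],[0.001,0,0.0155],[0.001,0,0.0155],[0.001,0,0.0155],[0.001,0,0.0155],[0.001,0,0.0155]], rot=[[0,0.002,0],[0,0.002,0],[0,0.002,0],[0,0.002,0],[0,0.002,0],[0,0.002,0],[0,0.002,0],[0,0.002,0],[0,0.002,0],[0,0.002,0]], claw=[0,0,0,0,0,0,0,0,0,0])

```text
time_s: 17.0
tool_pos: [0.5244, 0.0111, 0.1382]
tool_rot: [[1.0, 0.026, -0.002], [0.026, -1.0, 0.0], [-0.002, -0.0, -1.0]]
wrist_force: [-0.9, 0.7, 7.0]
finger_gap: 0.0002
```

Call:
send_rows(translation=[[0,0,0],[0,0,0],[0,0,-0.02],[0,0,-0.06],[0,0,-0.1],[0,0,-0.1],[0,0,-0.1],[0,0,-0.1]], rot=[[0,0,0],[0,0,0],[0,0,0],[0,0,0],[0,0,0],[0,0,0],[0,0,0],[0,0,0]], claw=[0,0,0,0,0,0.087,0.087,0.087])

```text
time_s: 17.8
tool_pos: [0.5229, 0.0109, 0.2362]
tool_rot: [[1.0, 0.026, -0.007], [0.026, -1.0, -0.0], [-0.007, 0.0, -1.0]]
wrist_force: [0.7, 0.5, -0.4]
finger_gap: 0.0172
```

```bash
python3 - <<'E'
from h import *
st(); go([.6213,.195,.1],-17.9)
c=cams.camera("side"); save(c["color"],"s13.png",(230,100,200,180),3.3)
print([(r[0].tolist(),float(r[3])) for r in panes(c,75) if r[0][1]>-450 and r[0][0]>300])
E
```

```text
t 17.8 tcp [0.5229 0.0109 0.2362] F [ 0.7  0.5 -0.4] gap 0.0172
t [0.104, -0.1815, 0.1356] rot [0.001, 0.006, 0.338] j6 1.27 yaw -17.9
[([401.3999938964844, 364.0], 8.600000381469727), ([576.4000244140625, 373.1000061035156], -0.10000000149011612), ([622.0, 194.3000030517578], -17.799999237060547), ([554.4000244140625, -80.9000015258789], 1.7000000476837158)]
```

View pics/s13.png

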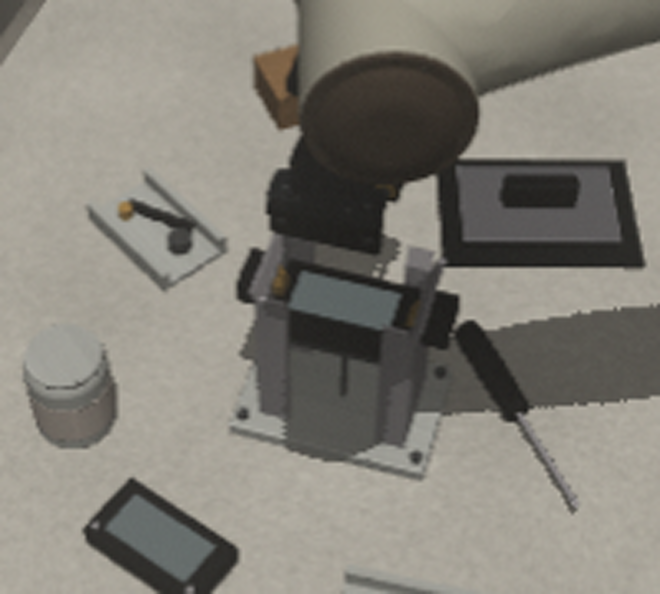

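```bash
python3 - <<'E'
from h import *
c=cams.camera("top"); print("can",cast(c,[302,141],.09),"roller",cast(c,[229,160],.045))
a=np.radians(-17.9); R=np.array([[np.cos(a),np.sin(a)],[-np.sin(a),np.cos(a)]])
print("can in D frame",R@(cast(c,[302,141],.09)[0][:2]-[.6217,.1948]))
k=[r for r in panes(c,75) if abs(r[0][0]-525)<60 and abs(r[0][1])<80];print(k)
E
```

```text
can [[0.73085272 0.09324955 0.09      ]] roller [[0.68517065 0.29956022 0.045     ]]
can in D frame [ 0.13508132 -0.06308603]
[(array([564.1, -59.5], dtype=float32), np.float32(45.1), np.float32(30.5), np.float32(0.4))]
```

Call:
send_rows(translation=[[0.02,-0.04,0],[0.04,-0.08,0],[0.06,-0.12,0.03],[0.08,-0.15,0.06],[0.1045,-0.1815,0.1],[0.1045,-0.1815,0.11],[0.1045,-0.1815,0.11],[0.1045,-0.1815,0.11],[0.1045,-0.1815,0.11],[0.1045,-0.1815,0.11]], rot=[[0.001,0.006,0.1],[0.001,0.006,0.2],[0.001,0.006,0.3],[0.001,0.006,0.338],[0.001,0.006,0.338],[0.001,0.006,0.338],[0.001,0.006,0.338],[0.001,0.006,0.338],[0.001,0.006,0.338],[0.001,0.006,0.338]], claw=[0.087,0.087,0.087,0.087,0.087,0.087,0.087,0.087,0.087,0.087])

```text
time_s: 18.9
tool_pos: [0.6229, 0.1944, 0.1279]
tool_rot: [[0.951, -0.308, 0.003], [-0.308, -0.951, 0.001], [0.003, -0.002, -1.0]]
wrist_force: [0.2, 0.7, 0.6]
finger_gap: 0.0866
```

```bash
python3 - <<'E'
from h import *
st(); go([.6217,.1948,.004],-17.9)
c=cams.camera("side"); save(c["color"],"s14.png",(230,120,200,180),3.3)
E
```

```text
t 18.9 tcp [0.6229 0.1944 0.1279] F [0.2 0.7 0.6] gap 0.0866
t [-0.0016, 0.0002, 0.1239] rot [-0.002, -0.003, -0.001] j6 0.71 yaw -17.9
```

View pics/s14.png

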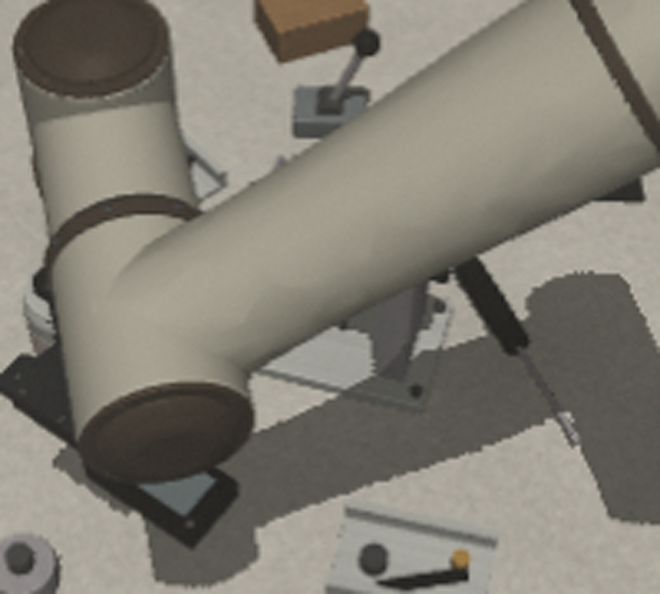

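Call:
send_rows(translation=[[-0.0016,0,0.03],[-0.0016,0,0.06],[-0.0016,0,0.09],[-0.0016,0,0.11],[-0.0016,0,0.12],[-0.0016,0,0.124],[-0.0016,0,0.124],[-0.0016,0,0.124],[-0.0016,0,0.124],[-0.0016,0,0.124]], rot=[[-0.002,-0.003,0],[-0.002,-0.003,0],[-0.002,-0.003,0],[-0.002,-0.003,0],[-0.002,-0.003,0],[-0.002,-0.003,0],[-0.002,-0.003,0],[-0.002,-0.003,0],[-0.002,-0.003,0],[-0.002,-0.003,0]], claw=[0.087,0.087,0.087,0.087,0.087,0.087,0.05,0.05,0.05,0.05], force=25)

```text
time_s: 19.95
tool_pos: [0.6222, 0.1954, 0.0047]
tool_rot: [[0.951, -0.308, 0.001], [-0.308, -0.951, 0.001], [0.001, -0.001, -1.0]]
wrist_force: [0.4, -0.3, 0.3]
finger_gap: 0.0625
```

Call:
send_rows(translation=[[0,0,0],[0,0,0],[0,0,0],[0,0,0],[0,0,-0.01],[0,0,-0.03],[0,0,-0.08],[0,0,-0.13],[0,0,-0.18],[0,0,-0.226]], rot=[[0,0,0],[0,0,0],[0,0,0],[0,0,0],[0,0,0],[0,0,0],[0,0,0],[0,0,0],[0,0,0],[0,0,0]], claw=[0.05,0.05,0.05,0.05,0.05,0.05,0.05,0.05,0.05,0.05])

```text
time_s: 20.95
tool_pos: [0.6219, 0.195, 0.2342]
tool_rot: [[0.951, -0.308, 0.003], [-0.308, -0.951, 0.002], [0.002, -0.003, -1.0]]
wrist_force: [1.2, 1.0, -1.8]
finger_gap: 0.0596
```

```bash
python3 - <<'E'
from h import *
st(); go([.5255,.0115,.23],1.5)
c=cams.camera("side"); save(c["color"],"s15.png",(200,100,240,200),3)
E
```

```text
t 20.95 tcp [0.6219 0.195  0.2342] F [ 1.2  1.  -1.8] gap 0.0596
t [-0.0353, 0.2043, 0.0036] rot [-0.002, -0.003, -0.339] j6 0.71 yaw 1.5
```

View pics/s15.png

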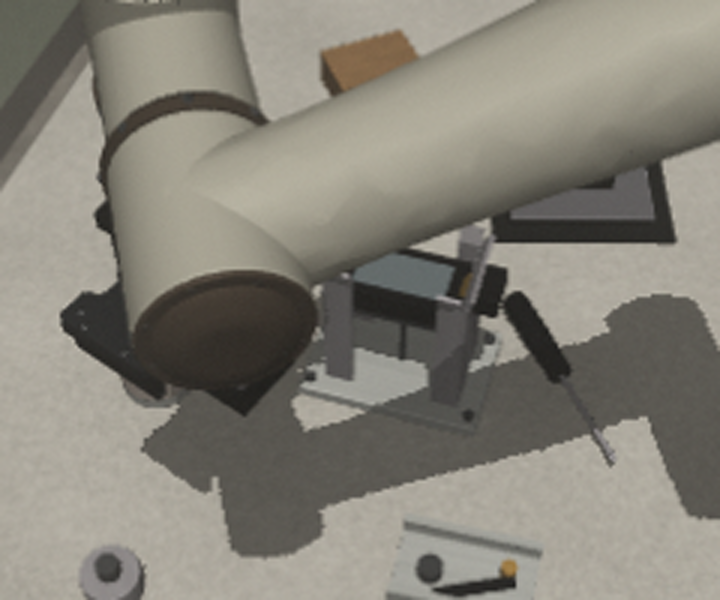

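Call:
send_rows(translation=[[-0.006,0.034,0],[-0.012,0.068,0],[-0.018,0.102,0],[-0.024,0.136,0],[-0.03,0.17,0],[-0.0353,0.204,0.003],[-0.0353,0.204,0.003],[-0.0353,0.204,0.003],[-0.0353,0.204,0.003],[-0.0353,0.204,0.003]], rot=[[-0.002,-0.003,-0.06],[-0.002,-0.003,-0.12],[-0.002,-0.003,-0.18],[-0.002,-0.003,-0.24],[-0.002,-0.003,-0.3],[-0.002,-0.003,-0.34],[-0.002,-0.003,-0.34],[-0.002,-0.003,-0.34],[-0.002,-0.003,-0.34],[-0.002,-0.003,-0.34]], claw=[0.05,0.05,0.05,0.05,0.05,0.05,0.05,0.05,0.05,0.05])

```text
time_s: 22.0
tool_pos: [0.5305, 0.0133, 0.2382]
tool_rot: [[0.999, 0.029, 0.016], [0.029, -1.0, 0.005], [0.016, -0.004, -1.0]]
wrist_force: [0.7, 0.1, -1.8]
finger_gap: 0.0599
```

```bash
python3 - <<'E'
from h import *
st(); go([.5255,.0115,.157],1.5)
E
```

```text
t 22.0 tcp [0.5305 0.0133 0.2382] F [ 0.7  0.1 -1.8] gap 0.0599
t [-0.0063, 0.002, 0.0811] rot [-0.004, -0.016, 0.003] j6 1.27 yaw 1.5
```

Call:
send_rows(translation=[[-0.006,0.002,0],[-0.006,0.002,0.01],[-0.006,0.002,0.04],[-0.006,0.002,0.055],[-0.006,0.002,0.06],[-0.006,0.002,0.065],[-0.006,0.002,0.07],[-0.006,0.002,0.075],[-0.006,0.002,0.08],[-0.006,0.002,0.081]], rot=[[-0.004,-0.016,0.003],[-0.004,-0.016,0.003],[-0.004,-0.016,0.003],[-0.004,-0.016,0.003],[-0.004,-0.016,0.003],[-0.004,-0.016,0.003],[-0.004,-0.016,0.003],[-0.004,-0.016,0.003],[-0.004,-0.016,0.003],[-0.004,-0.016,0.003]], claw=[0.05,0.05,0.05,0.05,0.05,0.05,0.05,0.05,0.05,0.05])

```text
time_s: 23.0
tool_pos: [0.5264, 0.0116, 0.1571]
tool_rot: [[1.0, 0.027, 0.001], [0.027, -1.0, 0.0], [0.001, -0.0, -1.0]]
wrist_force: [0.5, -0.8, 0.1]
finger_gap: 0.0598
```

```bash
python3 - <<'E'
from h import *
st(); go([.5255,.0115,.157],1.5)
E
```

```text
t 23.0 tcp [0.5264 0.0116 0.1571] F [ 0.5 -0.8  0.1] gap 0.0598
t [-0.0009, 0.0001, 0.0001] rot [-0.0, -0.001, 0.0] j6 1.27 yaw 1.5
```

Same release, close and press sequence as before.

Call:
send_rows(translation=[[0,0,0],[0,0,0],[0,0,0],[0,0,0],[0,0,-0.02],[0,0,-0.05],[0,0,-0.06],[0,0,-0.06],[0,0,-0.06],[0,0,-0.06]], rot=[[0,0,0],[0,0,0],[0,0,0],[0,0,0],[0,0,0],[0,0,0],[0,0,0],[0,0,0],[0,0,0],[0,0,0]], claw=[0.075,0.075,0.075,0.075,0.075,0.075,0,0,0,0], force=25)

```text
time_s: 24.0
tool_pos: [0.5254, 0.0114, 0.2157]
tool_rot: [[1.0, 0.026, -0.002], [0.026, -1.0, 0.0], [-0.002, -0.0, -1.0]]
wrist_force: [-0.5, 0.7, 0.3]
finger_gap: 0.0506
```

Call:
send_rows(translation=[[0,0,0],[0,0,0],[0,0,0],[0,0,0],[0,0,0],[0,0,0],[0,0,0],[0,0,0],[0,0,0.01],[0,0,0.02]], rot=[[0,0,0],[0,0,0],[0,0,0],[0,0,0],[0,0,0],[0,0,0],[0,0,0],[0,0,0],[0,0,0],[0,0,0]], claw=[0,0,0,0,0,0,0,0,0,0])

```text
time_s: 25.0
tool_pos: [0.5253, 0.0115, 0.1949]
tool_rot: [[1.0, 0.026, -0.002], [0.026, -1.0, 0.0], [-0.002, -0.0, -1.0]]
wrist_force: [0.2, -0.6, -0.4]
finger_gap: 0.0003
```

```bash
python3 - <<'E'
from h import *
st(); go([.5255,.0115,.155],1.5)
c=cams.camera("side"); save(c["color"],"s16.png",(260,70,180,180),3.3)
E
```

```text
t 25.0 tcp [0.5253 0.0115 0.1949] F [ 0.2 -0.6 -0.4] gap 0.0003
t [0.0003, 0.0, 0.0399] rot [-0.0, 0.002, 0.0] j6 1.27 yaw 1.5
```

View pics/s16.png

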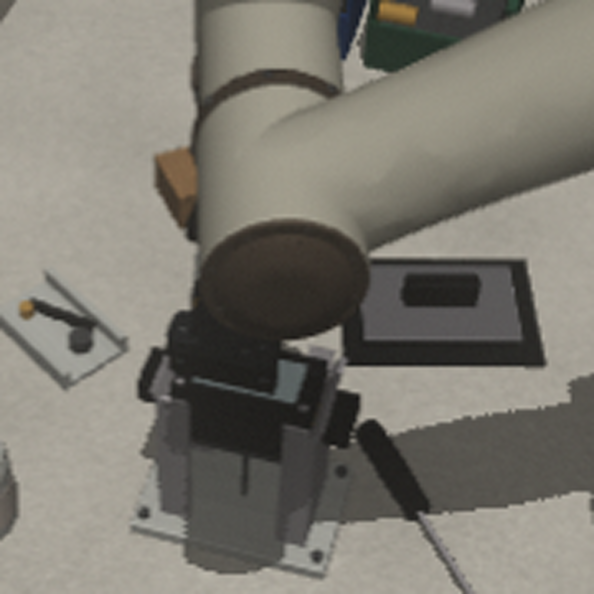

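Call:
send_rows(translation=[[0,0,0.01],[0,0,0.016],[0,0,0.02],[0,0,0.024],[0,0,0.028],[0,0,0.032],[0,0,0.036],[0,0,0.04],[0,0,0.04],[0,0,0.04]], rot=[[0,0.002,0],[0,0.002,0],[0,0.002,0],[0,0.002,0],[0,0.002,0],[0,0.002,0],[0,0.002,0],[0,0.002,0],[0,0.002,0],[0,0.002,0]], claw=[0,0,0,0,0,0,0,0,0,0])

```text
time_s: 26.05
tool_pos: [0.5253, 0.0113, 0.1543]
tool_rot: [[1.0, 0.027, 0.0], [0.027, -1.0, -0.0], [0.0, 0.0, -1.0]]
wrist_force: [-0.2, -0.8, 6.1]
finger_gap: 0.0006
```

Call:
send_rows(translation=[[0,0,0.003],[0,0,0.006],[0,0,0.009],[0,0,0.012],[0,0,0.014],[0,0,0.0158],[0,0,0.0158],[0,0,0.0158],[0,0,0.0158],[0,0,0.0158]], rot=[[0,0.002,0],[0,0.002,0],[0,0.002,0],[0,0.002,0],[0,0.002,0],[0,0.002,0],[0,0.002,0],[0,0.002,0],[0,0.002,0],[0,0.002,0]], claw=[0,0,0,0,0,0,0,0,0,0])

```text
time_s: 27.05
tool_pos: [0.5254, 0.0112, 0.1403]
tool_rot: [[1.0, 0.027, 0.003], [0.027, -1.0, -0.001], [0.003, 0.001, -1.0]]
wrist_force: [-3.2, 0.4, 10.9]
finger_gap: 0.0003
```

Call:
send_rows(translation=[[0,0,0],[0,0,0],[0,0,-0.02],[0,0,-0.06],[0,0,-0.1],[0,0,-0.1],[0,0,-0.1],[0,0,-0.1]], rot=[[0,0,0],[0,0,0],[0,0,0],[0,0,0],[0,0,0],[0,0,0],[0,0,0],[0,0,0]], claw=[0,0,0,0,0,0.087,0.087,0.087])

```text
time_s: 27.85
tool_pos: [0.5243, 0.0112, 0.239]
tool_rot: [[1.0, 0.027, 0.001], [0.027, -1.0, -0.001], [0.001, 0.001, -1.0]]
wrist_force: [0.3, 0.5, -0.0]
finger_gap: 0.017
```

```bash
python3 - <<'E'
from h import *
st(); go([.5763,.3735,.15],-0.2)
c=cams.camera("side"); save(c["color"],"s17.png",(230,100,200,180),3.3)
print([(r[0].tolist(),float(r[3])) for r in panes(c,75) if r[0][1]>-450 and r[0][0]>300])
E
```

```text
t 27.85 tcp [0.5243 0.0112 0.239 ] F [ 0.3  0.5 -0. ] gap 0.017
t [0.0617, -0.3608, 0.0888] rot [0.001, -0.001, 0.03] j6 1.27 yaw -0.2
[([401.3999938964844, 363.79998779296875], 8.600000381469727), ([576.4000244140625, 373.1000061035156], -0.10000000149011612), ([554.4000244140625, -80.19999694824219], 1.600000023841858)]
```

View pics/s17.png

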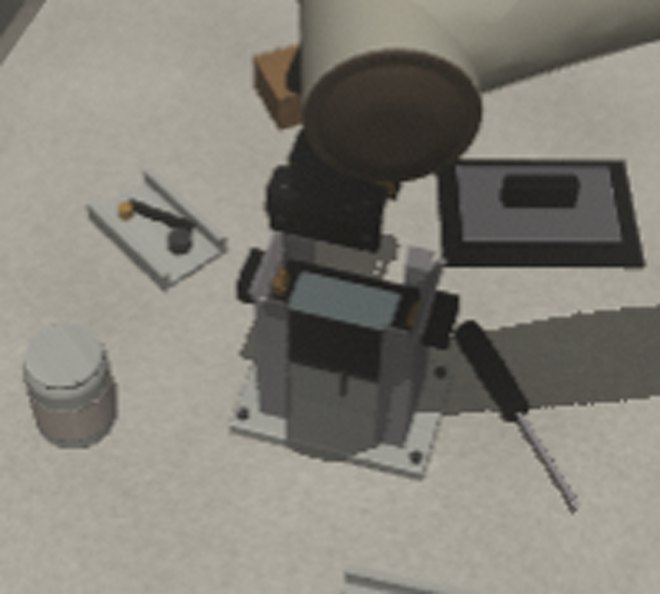

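Call:
send_rows(translation=[[0.007,-0.045,0],[0.015,-0.09,0],[0.022,-0.135,0],[0.03,-0.18,0],[0.038,-0.225,0.02],[0.046,-0.27,0.05],[0.054,-0.315,0.08],[0.062,-0.361,0.11],[0.062,-0.361,0.12],[0.062,-0.361,0.12]], rot=[[0.001,-0.001,0.03],[0.001,-0.001,0.03],[0.001,-0.001,0.03],[0.001,-0.001,0.03],[0.001,-0.001,0.03],[0.001,-0.001,0.03],[0.001,-0.001,0.03],[0.001,-0.001,0.03],[0.001,-0.001,0.03],[0.001,-0.001,0.03]], claw=[0.087,0.087,0.087,0.087,0.087,0.087,0.087,0.087,0.087,0.087])

```text
time_s: 28.9
tool_pos: [0.5741, 0.3735, 0.1123]
tool_rot: [[1.0, -0.001, -0.008], [-0.001, -1.0, -0.007], [-0.008, 0.007, -1.0]]
wrist_force: [-0.1, -1.0, -0.4]
finger_gap: 0.0859
```

```bash
python3 - <<'E'
from h import *
st(); go([.5763,.3735,.004],-0.2)
c=cams.camera("side"); save(c["color"],"s18.png",(200,220,240,180),3)
E
```

```text
t 28.9 tcp [0.5741 0.3735 0.1123] F [-0.1 -1.  -0.4] gap 0.0859
t [0.0031, -0.0007, 0.1083] rot [0.007, 0.008, 0.002] j6 0.76 yaw -0.2
```

View pics/s18.png

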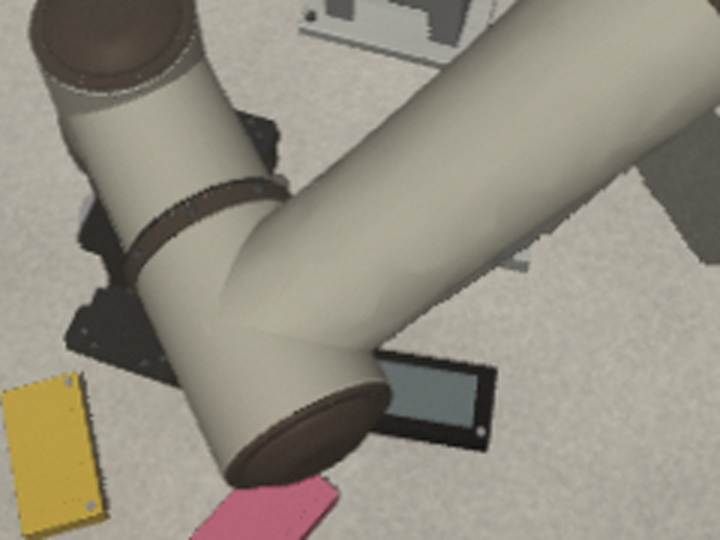

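Call:
send_rows(translation=[[0.003,-0.001,0.0],[0.003,-0.001,0.04],[0.003,-0.001,0.08],[0.003,-0.001,0.1],[0.003,-0.001,0.108],[0.003,-0.001,0.108],[0.003,-0.001,0.108],[0.003,-0.001,0.108],[0.003,-0.001,0.108],[0.003,-0.001,0.108]], rot=[[0.007,0.008,0.002],[0.007,0.008,0.002],[0.007,0.008,0.002],[0.007,0.008,0.002],[0.007,0.008,0.002],[0.007,0.008,0.002],[0.007,0.008,0.002],[0.007,0.008,0.002],[0.007,0.008,0.002],[0.007,0.008,0.002]], claw=[0.087,0.087,0.087,0.087,0.087,0.087,0.05,0.05,0.05,0.05], force=25)

```text
time_s: 29.95
tool_pos: [0.578, 0.3738, 0.0081]
tool_rot: [[1.0, -0.004, 0.004], [-0.004, -1.0, 0.004], [0.004, -0.004, -1.0]]
wrist_force: [0.5, -1.0, 0.0]
finger_gap: 0.063
```

Call:
send_rows(translation=[[0,0,0],[0,0,0],[0,0,0],[0,0,0],[0,0,-0.01],[0,0,-0.03],[0,0,-0.08],[0,0,-0.13],[0,0,-0.18],[0,0,-0.226]], rot=[[0,0,0],[0,0,0],[0,0,0],[0,0,0],[0,0,0],[0,0,0],[0,0,0],[0,0,0],[0,0,0],[0,0,0]], claw=[0.05,0.05,0.05,0.05,0.05,0.05,0.05,0.05,0.05,0.05])

```text
time_s: 30.95
tool_pos: [0.5771, 0.3727, 0.2376]
tool_rot: [[1.0, -0.004, 0.006], [-0.004, -1.0, 0.005], [0.006, -0.005, -1.0]]
wrist_force: [1.7, 0.8, -1.6]
finger_gap: 0.06
```

```bash
python3 - <<'E'
from h import *
st(); go([.5255,.0115,.23],1.5)
c=cams.camera("side"); save(c["color"],"s19.png",(150,100,320,280),2.3)
E
```

```text
t 30.95 tcp [0.5771 0.3727 0.2376] F [ 1.7  0.8 -1.6] gap 0.06
t [-0.0502, 0.3615, 0.0055] rot [-0.005, -0.006, -0.03] j6 0.76 yaw 1.5
```

View pics/s19.png

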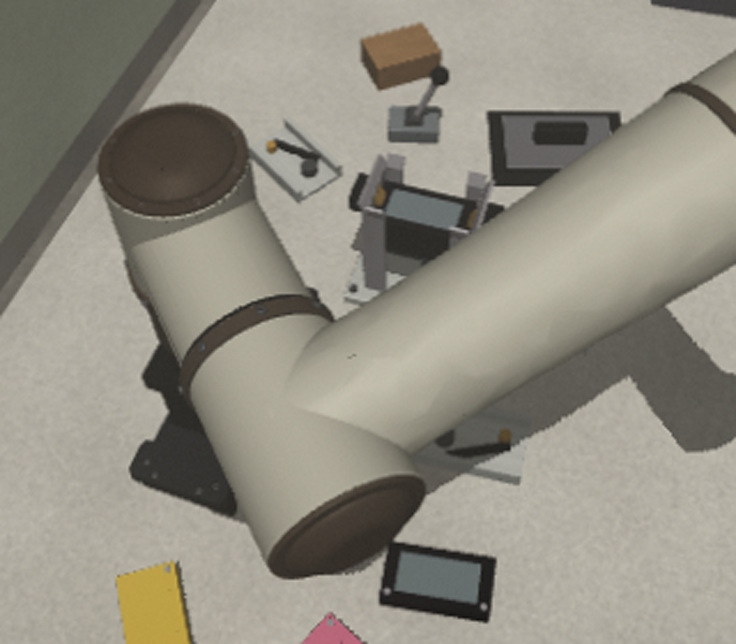

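Call:
send_rows(translation=[[-0.006,0.045,0],[-0.012,0.09,0],[-0.018,0.135,0],[-0.024,0.18,0],[-0.03,0.225,0],[-0.036,0.27,0],[-0.043,0.315,0],[-0.05,0.361,0],[-0.05,0.361,0],[-0.05,0.361,0]], rot=[[-0.005,-0.006,-0.03],[-0.005,-0.006,-0.03],[-0.005,-0.006,-0.03],[-0.005,-0.006,-0.03],[-0.005,-0.006,-0.03],[-0.005,-0.006,-0.03],[-0.005,-0.006,-0.03],[-0.005,-0.006,-0.03],[-0.005,-0.006,-0.03],[-0.005,-0.006,-0.03]], claw=[0.05,0.05,0.05,0.05,0.05,0.05,0.05,0.05,0.05,0.05])

```text
time_s: 32.0
tool_pos: [0.5295, 0.0126, 0.2425]
tool_rot: [[1.0, 0.025, 0.015], [0.025, -1.0, 0.009], [0.015, -0.008, -1.0]]
wrist_force: [0.3, 0.3, -1.4]
finger_gap: 0.06
```

```bash
python3 - <<'E'
from h import *
st(); go([.5255,.0115,.16],1.5)
c=cams.camera("side"); save(c["color"],"s20.png",(260,70,180,180),3)
E
```

```text
t 32.0 tcp [0.5295 0.0126 0.2425] F [ 0.3  0.3 -1.4] gap 0.06
t [-0.0053, 0.0016, 0.0824] rot [-0.008, -0.015, -0.001] j6 1.27 yaw 1.5
```

View pics/s20.png

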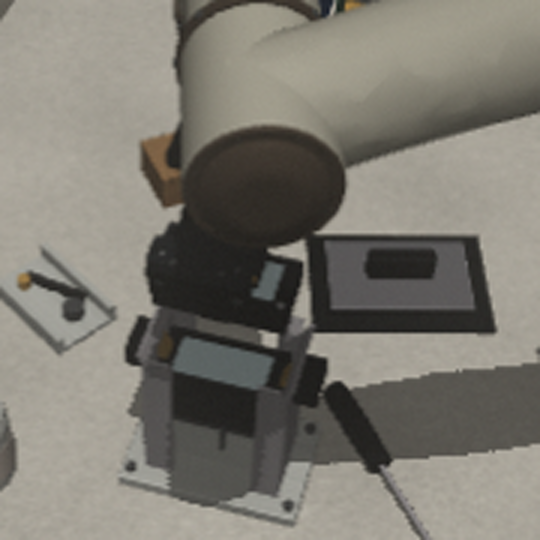

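Call:
send_rows(translation=[[-0.005,0.0016,0],[-0.005,0.0016,0.01],[-0.005,0.0016,0.04],[-0.005,0.0016,0.055],[-0.005,0.0016,0.06],[-0.005,0.0016,0.065],[-0.005,0.0016,0.07],[-0.005,0.0016,0.075],[-0.005,0.0016,0.08],[-0.005,0.0016,0.082]], rot=[[-0.008,-0.015,0],[-0.008,-0.015,0],[-0.008,-0.015,0],[-0.008,-0.015,0],[-0.008,-0.015,0],[-0.008,-0.015,0],[-0.008,-0.015,0],[-0.008,-0.015,0],[-0.008,-0.015,0],[-0.008,-0.015,0]], claw=[0.05,0.05,0.05,0.05,0.05,0.05,0.05,0.05,0.05,0.05])

```text
time_s: 33.05
tool_pos: [0.5274, 0.0127, 0.1609]
tool_rot: [[1.0, 0.027, 0.003], [0.027, -1.0, 0.0], [0.003, -0.0, -1.0]]
wrist_force: [2.6, 0.4, -0.1]
finger_gap: 0.0599
```

Call:
send_rows(translation=[[0,0,0],[0,0,0],[0,0,0],[0,0,0],[0,0,-0.02],[0,0,-0.05],[0,0,-0.06],[0,0,-0.06],[0,0,-0.06],[0,0,-0.06]], rot=[[0,0,0],[0,0,0],[0,0,0],[0,0,0],[0,0,0],[0,0,0],[0,0,0],[0,0,0],[0,0,0],[0,0,0]], claw=[0.075,0.075,0.075,0.075,0.075,0.075,0,0,0,0], force=25)

```text
time_s: 34.05
tool_pos: [0.5263, 0.0125, 0.2194]
tool_rot: [[1.0, 0.027, 0.0], [0.027, -1.0, -0.0], [0.0, 0.0, -1.0]]
wrist_force: [0.7, 0.6, 0.1]
finger_gap: 0.0507
```

Call:
send_rows(translation=[[0,0,0],[0,0,0],[0,0,0],[0,0,0],[0,0,0],[0,0,0],[0,0,0],[0,0,0],[0,0,0.01],[0,0,0.02]], rot=[[0,0,0],[0,0,0],[0,0,0],[0,0,0],[0,0,0],[0,0,0],[0,0,0],[0,0,0],[0,0,0],[0,0,0]], claw=[0,0,0,0,0,0,0,0,0,0])

```text
time_s: 35.05
tool_pos: [0.5262, 0.0125, 0.1986]
tool_rot: [[1.0, 0.027, 0.0], [0.027, -1.0, 0.0], [0.0, -0.0, -1.0]]
wrist_force: [-0.2, 0.8, 0.0]
finger_gap: 0.0005
```

```bash
python3 - <<'E'
from h import *
st(); go([.5255,.0115,.154],1.5)
c=cams.camera("side"); save(c["color"],"s21.png",(260,70,180,180),3.3)
E
```

```text
t 35.05 tcp [0.5262 0.0125 0.1986] F [-0.2  0.8  0. ] gap 0.0005
t [-0.0007, 0.001, 0.0446] rot [-0.0, -0.0, 0.0] j6 1.27 yaw 1.5
```

View pics/s21.png

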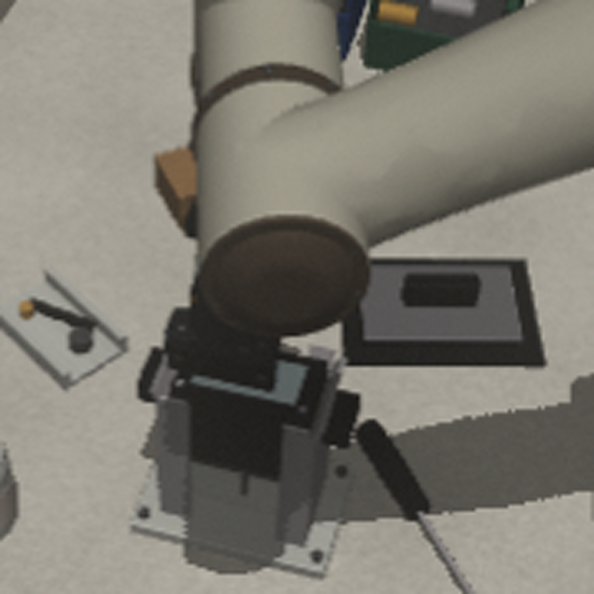

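Call:
send_rows(translation=[[-0.0007,0.001,0.012],[-0.0007,0.001,0.02],[-0.0007,0.001,0.024],[-0.0007,0.001,0.028],[-0.0007,0.001,0.032],[-0.0007,0.001,0.036],[-0.0007,0.001,0.04],[-0.0007,0.001,0.0445],[-0.0007,0.001,0.0445],[-0.0007,0.001,0.0445]], rot=[[0,0,0],[0,0,0],[0,0,0],[0,0,0],[0,0,0],[0,0,0],[0,0,0],[0,0,0],[0,0,0],[0,0,0]], claw=[0,0,0,0,0,0,0,0,0,0])

```text
time_s: 36.1
tool_pos: [0.5256, 0.0112, 0.1542]
tool_rot: [[1.0, 0.027, 0.0], [0.027, -1.0, -0.001], [0.0, 0.001, -1.0]]
wrist_force: [-1.4, -0.5, 8.2]
finger_gap: 0.0006
```

Call:
send_rows(translation=[[0,0,0.003],[0,0,0.006],[0,0,0.009],[0,0,0.012],[0,0,0.015],[0,0,0.017],[0,0,0.017],[0,0,0.017],[0,0,0.017],[0,0,0.017]], rot=[[0,0,0],[0,0,0],[0,0,0],[0,0,0],[0,0,0],[0,0,0],[0,0,0],[0,0,0],[0,0,0],[0,0,0]], claw=[0,0,0,0,0,0,0,0,0,0])

```text
time_s: 37.1
tool_pos: [0.5257, 0.0111, 0.1397]
tool_rot: [[1.0, 0.028, 0.002], [0.028, -1.0, -0.001], [0.001, 0.001, -1.0]]
wrist_force: [-6.1, 0.3, 13.4]
finger_gap: 0.0004
```

```bash
python3 - <<'E'
from h import *
st(); go([.5255,.0115,.139],1.5)
E
```

```text
t 37.1 tcp [0.5257 0.0111 0.1397] F [-6.1  0.3 13.4] gap 0.0004
t [-0.0002, -0.0004, 0.0007] rot [0.001, -0.001, 0.002] j6 1.27 yaw 1.5
```

Call:
send_rows(translation=[[0,0,0.003],[0,0,0.004],[0,0,0.004],[0,0,0.004]], rot=[[0,0,0],[0,0,0],[0,0,0],[0,0,0]], claw=[0,0,0,0])

```text
time_s: 37.5
tool_pos: [0.5257, 0.0111, 0.1385]
tool_rot: [[1.0, 0.029, 0.003], [0.029, -1.0, -0.002], [0.003, 0.002, -1.0]]
wrist_force: [-6.3, 1.6, 15.0]
finger_gap: 0.0007
```

Call:
send_rows(translation=[[0,0,0],[0,0,0],[0,0,-0.02],[0,0,-0.06],[0,0,-0.1],[0,0,-0.1],[0,0,-0.1],[0,0,-0.1]], rot=[[0,0,0],[0,0,0],[0,0,0],[0,0,0],[0,0,0],[0,0,0],[0,0,0],[0,0,0]], claw=[0,0,0,0,0,0.087,0.087,0.087])

```text
time_s: 38.3
tool_pos: [0.5247, 0.0112, 0.2374]
tool_rot: [[1.0, 0.029, 0.001], [0.029, -1.0, -0.002], [0.001, 0.002, -1.0]]
wrist_force: [0.0, -0.1, 0.2]
finger_gap: 0.017
```

```bash
python3 - <<'E'
from h import *
st(); go([.4012,.3645,.12],8.7)
c=cams.camera("side"); save(c["color"],"s22.png",(230,100,200,180),3.3)
print([(r[0].tolist(),float(r[3])) for r in panes(c,75) if r[0][1]>-450 and r[0][0]>300])
E
```

```text
t 38.3 tcp [0.5247 0.0112 0.2374] F [ 0.  -0.1  0.2] gap 0.017
t [-0.1133, -0.3569, 0.1167] rot [0.002, -0.0, -0.123] j6 1.27 yaw 8.7
[([401.3999938964844, 363.79998779296875], 8.600000381469727), ([554.2999877929688, -78.80000305175781], 2.200000047683716)]
```

View pics/s22.png

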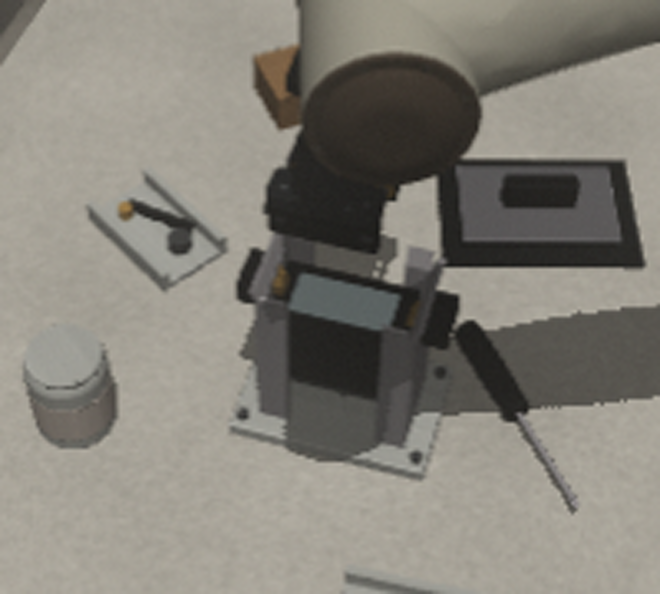

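Call:
send_rows(translation=[[-0.014,-0.045,0],[-0.028,-0.09,0],[-0.042,-0.135,0],[-0.056,-0.18,0],[-0.07,-0.225,0.03],[-0.085,-0.27,0.06],[-0.1,-0.315,0.09],[-0.1133,-0.357,0.115],[-0.1133,-0.357,0.115],[-0.1133,-0.357,0.115]], rot=[[0.002,0,-0.06],[0.002,0,-0.123],[0.002,0,-0.123],[0.002,0,-0.123],[0.002,0,-0.123],[0.002,0,-0.123],[0.002,0,-0.123],[0.002,0,-0.123],[0.002,0,-0.123],[0.002,0,-0.123]], claw=[0.087,0.087,0.087,0.087,0.087,0.087,0.087,0.087,0.087,0.087])

```text
time_s: 39.35
tool_pos: [0.3995, 0.365, 0.1185]
tool_rot: [[0.988, 0.154, -0.003], [0.154, -0.988, -0.005], [-0.004, 0.004, -1.0]]
wrist_force: [-0.2, -0.2, 0.2]
finger_gap: 0.0868
```

```bash
python3 - <<'E'
from h import *
st(); go([.4012,.3645,.004],8.7)
c=cams.camera("side"); save(c["color"],"s23.png",(200,220,240,180),3)
E
```

```text
t 39.35 tcp [0.3995 0.365  0.1185] F [-0.2 -0.2  0.2] gap 0.0868
t [0.0021, 0.0003, 0.1144] rot [0.004, 0.004, 0.003] j6 0.69 yaw 8.7
```

View pics/s23.png

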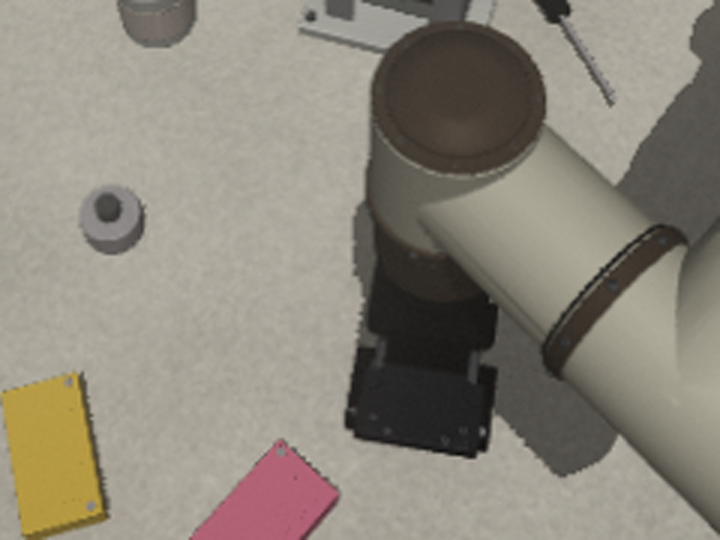

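Call:
send_rows(translation=[[0.002,0,0.0],[0.002,0,0.04],[0.002,0,0.08],[0.002,0,0.105],[0.002,0,0.114],[0.002,0,0.114],[0.002,0,0.114],[0.002,0,0.114],[0.002,0,0.114],[0.002,0,0.114]], rot=[[0.004,0.004,0.003],[0.004,0.004,0.003],[0.004,0.004,0.003],[0.004,0.004,0.003],[0.004,0.004,0.003],[0.004,0.004,0.003],[0.004,0.004,0.003],[0.004,0.004,0.003],[0.004,0.004,0.003],[0.004,0.004,0.003]], claw=[0.087,0.087,0.087,0.087,0.087,0.087,0.05,0.05,0.05,0.05], force=25)

```text
time_s: 40.4
tool_pos: [0.4023, 0.3648, 0.0068]
tool_rot: [[0.989, 0.15, 0.002], [0.15, -0.989, 0.003], [0.003, -0.002, -1.0]]
wrist_force: [-0.4, 0.1, -0.2]
finger_gap: 0.0627
```

Call:
send_rows(translation=[[0,0,0],[0,0,0],[0,0,0],[0,0,0],[0,0,-0.01],[0,0,-0.03],[0,0,-0.08],[0,0,-0.13],[0,0,-0.18],[0,0,-0.226]], rot=[[0,0,0],[0,0,0],[0,0,0],[0,0,0],[0,0,0],[0,0,0],[0,0,0],[0,0,0],[0,0,0],[0,0,0]], claw=[0.05,0.05,0.05,0.05,0.05,0.05,0.05,0.05,0.05,0.05])

```text
time_s: 41.4
tool_pos: [0.4017, 0.3638, 0.236]
tool_rot: [[0.989, 0.15, 0.003], [0.15, -0.989, 0.004], [0.004, -0.004, -1.0]]
wrist_force: [0.6, 1.4, -1.9]
finger_gap: 0.0598
```

```bash
python3 - <<'E'
from h import *
st(); go([.5255,.0115,.23],1.5)
c=cams.camera("side"); save(c["color"],"s24.png",(150,100,320,280),2.3)
E
```

```text
t 41.4 tcp [0.4017 0.3638 0.236 ] F [ 0.6  1.4 -1.9] gap 0.0598
t [0.0694, 0.3669, 0.0049] rot [-0.004, -0.004, 0.125] j6 0.69 yaw 1.5
```

View pics/s24.png

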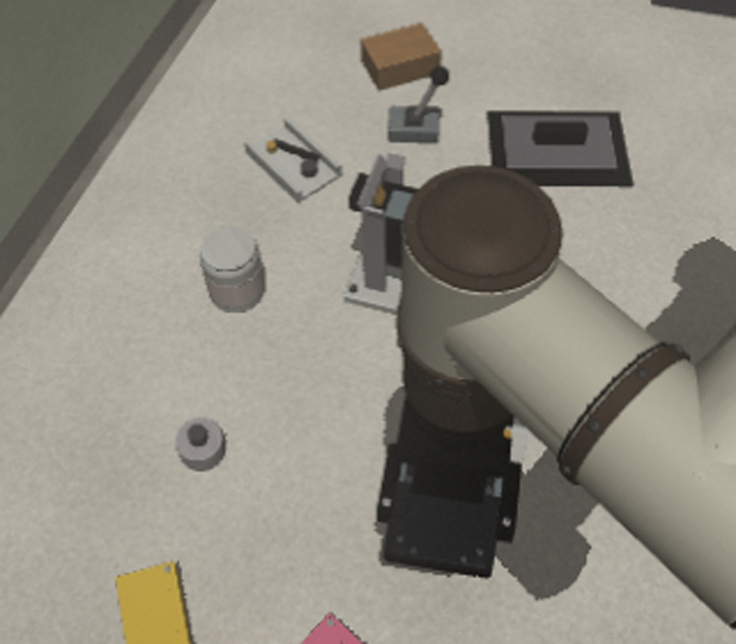

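Call:
send_rows(translation=[[0.008,0.045,0],[0.016,0.09,0],[0.024,0.135,0],[0.033,0.18,0],[0.042,0.225,0],[0.051,0.27,0],[0.06,0.315,0],[0.0694,0.3665,0],[0.0694,0.3665,0],[0.0694,0.3665,0]], rot=[[-0.004,-0.004,0.06],[-0.004,-0.004,0.125],[-0.004,-0.004,0.125],[-0.004,-0.004,0.125],[-0.004,-0.004,0.125],[-0.004,-0.004,0.125],[-0.004,-0.004,0.125],[-0.004,-0.004,0.125],[-0.004,-0.004,0.125],[-0.004,-0.004,0.125]], claw=[0.05,0.05,0.05,0.05,0.05,0.05,0.05,0.05,0.05,0.05])

```text
time_s: 42.45
tool_pos: [0.5292, 0.0137, 0.2411]
tool_rot: [[1.0, 0.024, 0.011], [0.024, -1.0, 0.011], [0.011, -0.011, -1.0]]
wrist_force: [0.4, 0.6, -1.9]
finger_gap: 0.0596
```

```bash
python3 - <<'E'
from h import *
st(); go([.5255,.0115,.159],1.5)
c=cams.camera("side"); save(c["color"],"s25.png",(260,70,180,180),3)
E
```

```text
t 42.45 tcp [0.5292 0.0137 0.2411] F [ 0.4  0.6 -1.9] gap 0.0596
t [-0.0047, 0.003, 0.082] rot [-0.011, -0.011, -0.002] j6 1.27 yaw 1.5
```

View pics/s25.png

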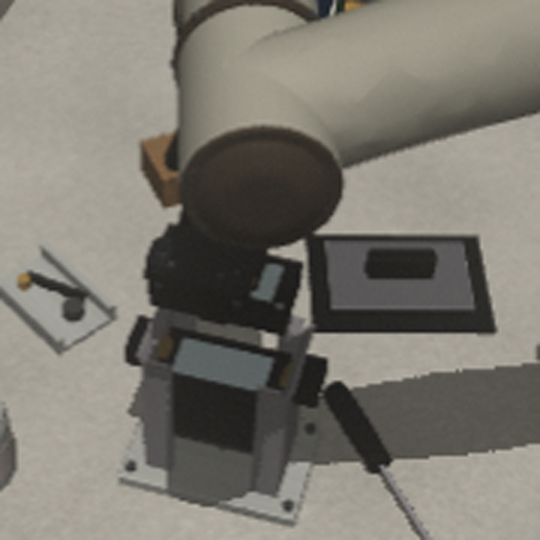

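Call:
send_rows(translation=[[-0.0055,0.003,0],[-0.0055,0.003,0.01],[-0.0055,0.003,0.04],[-0.0055,0.003,0.055],[-0.0055,0.003,0.06],[-0.0055,0.003,0.065],[-0.0055,0.003,0.07],[-0.0055,0.003,0.075],[-0.0055,0.003,0.08],[-0.0055,0.003,0.082]], rot=[[-0.011,-0.011,-0.002],[-0.011,-0.011,-0.002],[-0.011,-0.011,-0.002],[-0.011,-0.011,-0.002],[-0.011,-0.011,-0.002],[-0.011,-0.011,-0.002],[-0.011,-0.011,-0.002],[-0.011,-0.011,-0.002],[-0.011,-0.011,-0.002],[-0.011,-0.011,-0.002]], claw=[0.05,0.05,0.05,0.05,0.05,0.05,0.05,0.05,0.05,0.05])

```text
time_s: 43.5
tool_pos: [0.5266, 0.0129, 0.1604]
tool_rot: [[1.0, 0.029, 0.005], [0.029, -1.0, 0.001], [0.005, -0.001, -1.0]]
wrist_force: [3.1, 0.2, 2.7]
finger_gap: 0.0601
```

Call:
send_rows(translation=[[0,0,0],[0,0,0],[0,0,0],[0,0,0],[0,0,-0.02],[0,0,-0.05],[0,0,-0.06],[0,0,-0.06],[0,0,-0.06],[0,0,-0.06]], rot=[[0,0,0],[0,0,0],[0,0,0],[0,0,0],[0,0,0],[0,0,0],[0,0,0],[0,0,0],[0,0,0],[0,0,0]], claw=[0.075,0.075,0.075,0.075,0.075,0.075,0,0,0,0], force=25)

```text
time_s: 44.5
tool_pos: [0.5253, 0.0127, 0.2188]
tool_rot: [[1.0, 0.029, 0.002], [0.029, -1.0, 0.0], [0.002, -0.0, -1.0]]
wrist_force: [-0.7, 0.2, -0.2]
finger_gap: 0.0507
```

Call:
send_rows(translation=[[0,0,0],[0,0,0],[0,0,0],[0,0,0],[0,0,0],[0,0,0],[0,0,0],[0,0,0],[0,0,0.01],[0,0,0.02]], rot=[[0,0,0],[0,0,0],[0,0,0],[0,0,0],[0,0,0],[0,0,0],[0,0,0],[0,0,0],[0,0,0],[0,0,0]], claw=[0,0,0,0,0,0,0,0,0,0])

```text
time_s: 45.5
tool_pos: [0.5253, 0.0127, 0.1981]
tool_rot: [[1.0, 0.029, 0.003], [0.029, -1.0, 0.001], [0.003, -0.001, -1.0]]
wrist_force: [-0.3, -0.2, -0.6]
finger_gap: 0.0006
```

```bash
python3 - <<'E'
from h import *
st(); go([.5255,.0115,.154],1.5)
c=cams.camera("side"); save(c["color"],"s26.png",(260,70,180,180),3.3)
E
```

```text
t 45.5 tcp [0.5253 0.0127 0.1981] F [-0.3 -0.2 -0.6] gap 0.0006
t [0.0, 0.0013, 0.0441] rot [-0.001, -0.003, 0.002] j6 1.27 yaw 1.5
```

View pics/s26.png

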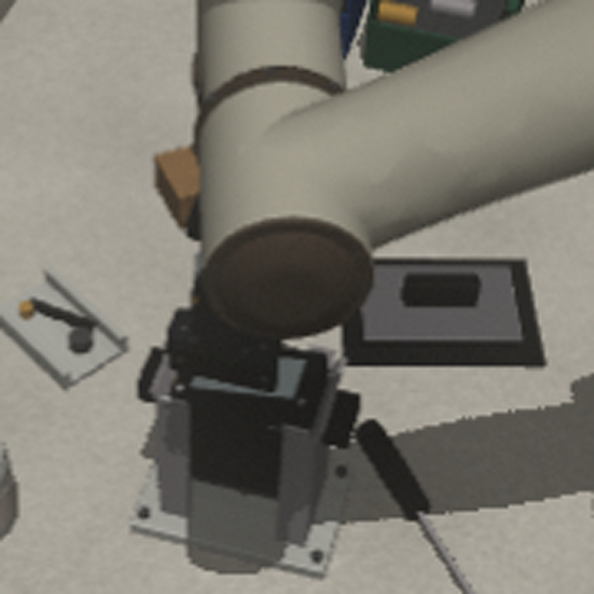

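Call:
send_rows(translation=[[0,0.001,0.012],[0,0.001,0.02],[0,0.001,0.024],[0,0.001,0.028],[0,0.001,0.032],[0,0.001,0.036],[0,0.001,0.04],[0,0.001,0.0445],[0,0.001,0.0445],[0,0.001,0.0445]], rot=[[0,-0.003,0],[0,-0.003,0],[0,-0.003,0],[0,-0.003,0],[0,-0.003,0],[0,-0.003,0],[0,-0.003,0],[0,-0.003,0],[0,-0.003,0],[0,-0.003,0]], claw=[0,0,0,0,0,0,0,0,0,0])

```text
time_s: 46.55
tool_pos: [0.5232, 0.0111, 0.153]
tool_rot: [[1.0, 0.029, -0.006], [0.029, -1.0, -0.001], [-0.006, 0.001, -1.0]]
wrist_force: [-5.9, 0.3, 14.7]
finger_gap: 0.0007
```

Call:
send_rows(translation=[[0,0,0.003],[0,0,0.006],[0,0,0.009],[0,0,0.012],[0,0,0.015],[0,0,0.017],[0,0,0.018],[0,0,0.018],[0,0,0.018],[0,0,0.018]], rot=[[0,0,0],[0,0,0],[0,0,0],[0,0,0],[0,0,0],[0,0,0],[0,0,0],[0,0,0],[0,0,0],[0,0,0]], claw=[0,0,0,0,0,0,0,0,0,0])

```text
time_s: 47.55
tool_pos: [0.5232, 0.0111, 0.1375]
tool_rot: [[1.0, 0.03, -0.005], [0.03, -1.0, -0.002], [-0.005, 0.002, -1.0]]
wrist_force: [-7.2, 1.4, 18.1]
finger_gap: 0.0006
```

```bash
python3 - <<'E'
from h import *
st(); go([.5255,.0115,.139],1.5)
E
```

```text
t 47.55 tcp [0.5232 0.0111 0.1375] F [-7.2  1.4 18.1] gap 0.0006
t [0.0023, -0.0003, -0.0015] rot [0.002, 0.005, 0.004] j6 1.27 yaw 1.5
```

Deep enough (top 4.5 mm below the throat); back off and look.

Call:
send_rows(translation=[[0,0,0],[0,0,0],[0,0,-0.02],[0,0,-0.06],[0,0,-0.1],[0,0,-0.1],[0,0,-0.1],[0,0,-0.1]], rot=[[0,0,0],[0,0,0],[0,0,0],[0,0,0],[0,0,0],[0,0,0],[0,0,0],[0,0,0]], claw=[0,0,0,0,0,0.05,0.05,0.05])

```text
time_s: 48.35
tool_pos: [0.5227, 0.0112, 0.2359]
tool_rot: [[1.0, 0.03, -0.008], [0.03, -1.0, -0.002], [-0.008, 0.002, -1.0]]
wrist_force: [-0.3, 0.2, -0.5]
finger_gap: 0.017
```

```bash
python3 - <<'E'
from h import *
st(); go([.414,-.260,.15],18.2)
c=cams.camera("side"); save(c["color"],"s27.png",(230,100,200,180),3.3)
print([(r[0].tolist(),float(r[3])) for r in panes(c,75) if r[0][1]>-450 and r[0][0]>300])
for k in blobs(dark(c,60),100,600):
    r=rect(c,k,.048)
    if abs(r[0][0]-414)<60 and abs(r[0][1]+250)<60: print("bar",r)
E
```

```text
t 48.35 tcp [0.5227 0.0112 0.2359] F [-0.3  0.2 -0.5] gap 0.017
t [-0.1161, 0.2676, 0.0872] rot [0.001, 0.008, -0.288] j6 1.27 yaw 18.2
[([551.7000122070312, -79.30000305175781], 1.899999976158142)]
```

View pics/s27.png

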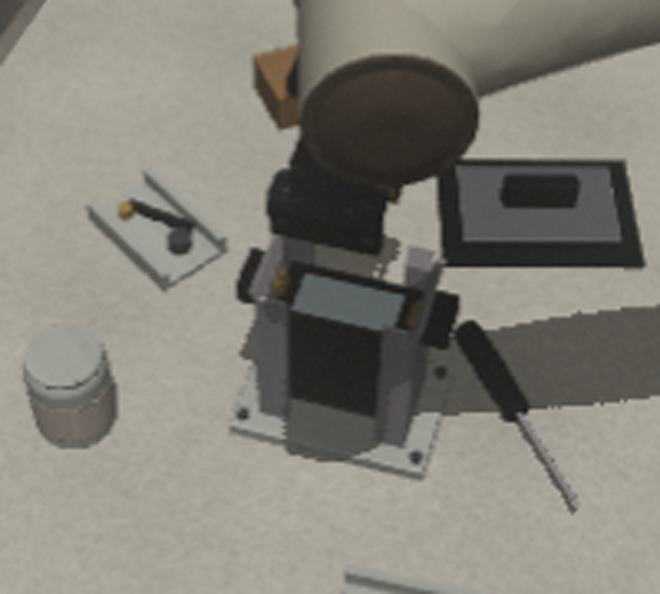

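Call:
send_rows(translation=[[-0.02,0.045,0],[-0.04,0.09,0],[-0.06,0.135,0],[-0.08,0.18,0],[-0.1,0.225,0.03],[-0.116,0.2675,0.06],[-0.116,0.2675,0.087],[-0.116,0.2675,0.087],[-0.116,0.2675,0.087],[-0.116,0.2675,0.087]], rot=[[0,0.008,-0.1],[0,0.008,-0.2],[0,0.008,-0.288],[0,0.008,-0.288],[0,0.008,-0.288],[0,0.008,-0.288],[0,0.008,-0.288],[0,0.008,-0.288],[0,0.008,-0.288],[0,0.008,-0.288]], claw=[0.06,0.06,0.06,0.06,0.06,0.06,0.06,0.06,0.06,0.06])

```text
time_s: 49.4
tool_pos: [0.4155, -0.2597, 0.1514]
tool_rot: [[0.949, 0.314, 0.002], [0.314, -0.949, -0.002], [0.001, 0.003, -1.0]]
wrist_force: [0.6, -0.6, -0.5]
finger_gap: 0.0602
```

```bash
python3 - <<'E'
from h import *
st(); go([.4144,-.260,.0265],18.2)
c=cams.camera("side"); save(c["color"],"s28.png",(240,60,200,180),3.3)
E
```

```text
t 49.4 tcp [ 0.4155 -0.2597  0.1514] F [ 0.6 -0.6 -0.5] gap 0.0602
t [-0.0013, -0.0004, 0.1249] rot [0.003, -0.001, 0.002] j6 2.11 yaw 18.2
```

View pics/s28.png

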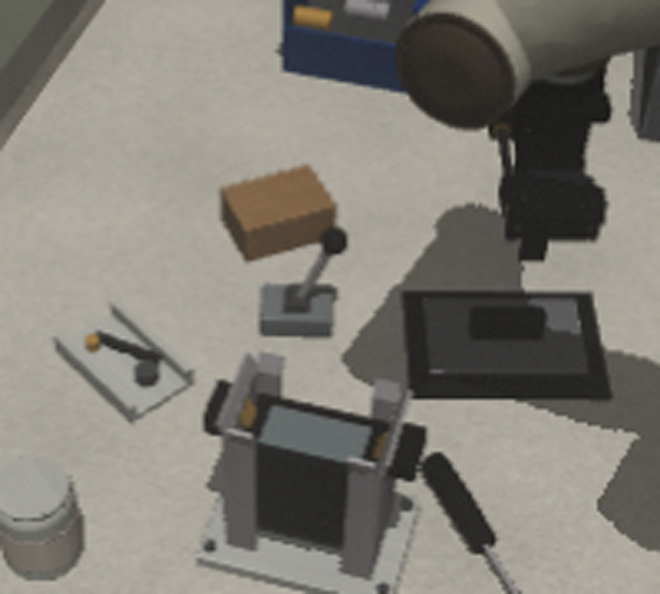

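Call:
send_rows(translation=[[-0.0013,0,0.04],[-0.0013,0,0.08],[-0.0013,0,0.11],[-0.0013,0,0.12],[-0.0013,0,0.125],[-0.0013,0,0.125],[-0.0013,0,0.125],[-0.0013,0,0.125],[-0.0013,0,0.125],[-0.0013,0,0.125]], rot=[[0.003,0,0],[0.003,0,0],[0.003,0,0],[0.003,0,0],[0.003,0,0],[0.003,0,0],[0.003,0,0],[0.003,0,0],[0.003,0,0],[0.003,0,0]], claw=[0.06,0.06,0.06,0.06,0.06,0.06,0.01,0.01,0.01,0.01], force=40)

```text
time_s: 50.45
tool_pos: [0.415, -0.2604, 0.0273]
tool_rot: [[0.949, 0.314, 0.003], [0.314, -0.949, 0.0], [0.003, 0.001, -1.0]]
wrist_force: [-0.2, -0.1, 0.4]
finger_gap: 0.0356
```

Call:
send_rows(translation=[[0,0,0],[0,0,0],[0,0,0],[0,0,0],[0,0,0],[0,0,-0.02],[0,0,-0.07],[0,0,-0.12],[0,0,-0.17],[0,0,-0.215]], rot=[[0,0,0],[0,0,0],[0,0,0],[0,0,0],[0,0,0],[0,0,0],[0,0,0],[0,0,0],[0,0,0],[0,0,0]], claw=[0.01,0.01,0.01,0.01,0.01,0.01,0.01,0.01,0.01,0.01])

```text
time_s: 51.45
tool_pos: [0.414, -0.2603, 0.2445]
tool_rot: [[0.949, 0.314, 0.004], [0.314, -0.949, 0.0], [0.004, 0.001, -1.0]]
wrist_force: [1.3, -0.6, -1.6]
finger_gap: 0.0175
```

```bash
python3 - <<'E'
from h import *
st(); go([.5255,.0115,.24],1.5)
c=cams.camera("side"); save(c["color"],"s29.png",(240,0,240,220),3)
E
```

```text
t 51.45 tcp [ 0.414  -0.2603  0.2445] F [ 1.3 -0.6 -1.6] gap 0.0175
t [0.1912, -0.223, 0.005] rot [0.0, -0.004, 0.293] j6 2.12 yaw 1.5
```

View pics/s29.png

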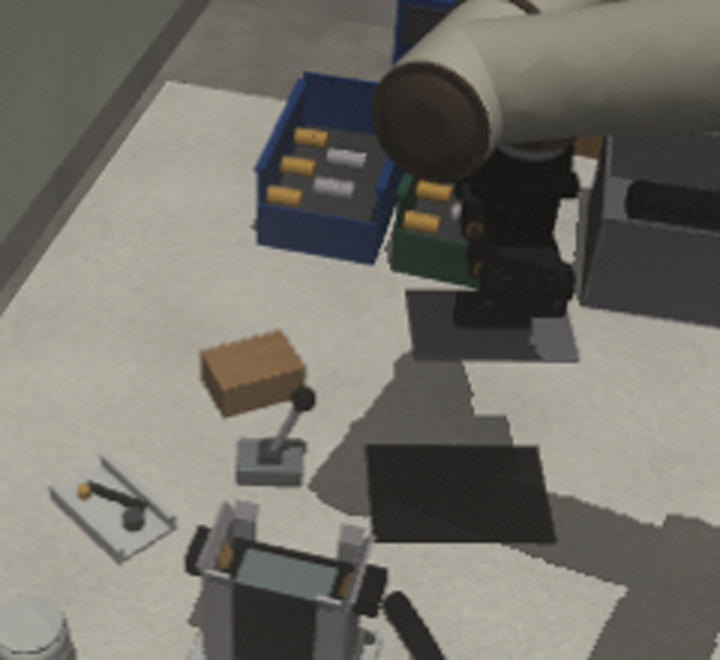

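Call:
send_rows(translation=[[0.03,-0.035,0],[0.06,-0.07,0],[0.09,-0.105,0],[0.12,-0.14,0],[0.15,-0.175,0],[0.175,-0.205,0],[0.191,-0.223,0],[0.191,-0.223,0],[0.191,-0.223,0],[0.191,-0.223,0]], rot=[[0,-0.004,0.06],[0,-0.004,0.12],[0,-0.004,0.18],[0,-0.004,0.24],[0,-0.004,0.293],[0,-0.004,0.293],[0,-0.004,0.293],[0,-0.004,0.293],[0,-0.004,0.293],[0,-0.004,0.293]], claw=[0.01,0.01,0.01,0.01,0.01,0.01,0.01,0.01,0.01,0.01])

```text
time_s: 52.5
tool_pos: [0.5281, 0.0087, 0.2521]
tool_rot: [[1.0, 0.027, 0.012], [0.027, -1.0, -0.008], [0.012, 0.008, -1.0]]
wrist_force: [-0.4, 0.2, -1.1]
finger_gap: 0.0176
```

```bash
python3 - <<'E'
from h import *
st(); go([.525,.0115,.19],1.5)
c=cams.camera("side"); save(c["color"],"s30.png",(260,50,180,180),3.3)
E
```

```text
t 52.5 tcp [0.5281 0.0087 0.2521] F [-0.4  0.2 -1.1] gap 0.0176
t [-0.0037, -0.0034, 0.0621] rot [0.008, -0.012, 0.001] j6 1.26 yaw 1.5
```

View pics/s30.png

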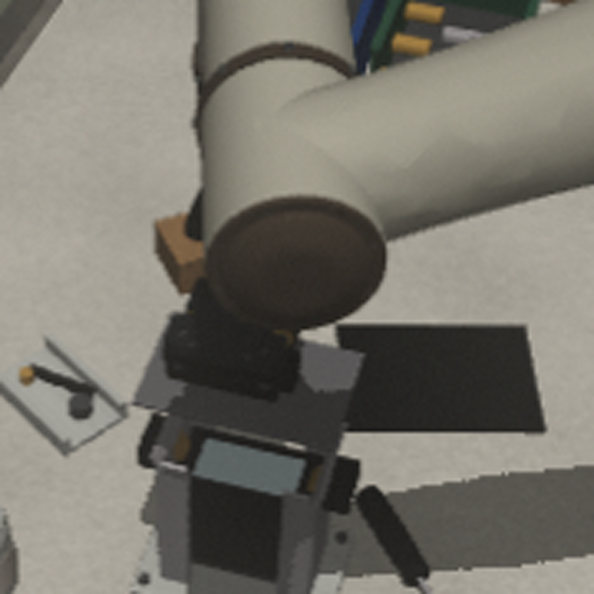

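Call:
send_rows(translation=[[-0.0037,-0.0034,0],[-0.004,-0.0034,0.02],[-0.004,-0.0034,0.035],[-0.004,-0.0034,0.045],[-0.004,-0.0034,0.05],[-0.004,-0.0034,0.054],[-0.004,-0.0034,0.058],[-0.004,-0.0034,0.061],[-0.004,-0.0034,0.062],[-0.004,-0.0034,0.062]], rot=[[0.008,-0.012,0],[0.008,-0.012,0],[0.008,-0.012,0],[0.008,-0.012,0],[0.008,-0.012,0],[0.008,-0.012,0],[0.008,-0.012,0],[0.008,-0.012,0],[0.008,-0.012,0],[0.008,-0.012,0]], claw=[0.01,0.01,0.01,0.01,0.01,0.01,0.01,0.01,0.01,0.01])

```text
time_s: 53.55
tool_pos: [0.5249, 0.0113, 0.1904]
tool_rot: [[1.0, 0.027, 0.001], [0.027, -1.0, -0.0], [0.001, 0.0, -1.0]]
wrist_force: [-0.1, 0.5, -1.9]
finger_gap: 0.0176
```

```bash
python3 - <<'E'
from h import *
st(); go([.525,.0115,.19],1.5)
c=cams.camera("side"); save(c["color"],"s31.png",(260,70,180,180),3.3)
E
```

```text
t 53.55 tcp [0.5249 0.0113 0.1904] F [-0.1  0.5 -1.9] gap 0.0176
t [0.0001, -0.0002, 0.0004] rot [0.0, -0.001, 0.001] j6 1.27 yaw 1.5
```

View pics/s31.png

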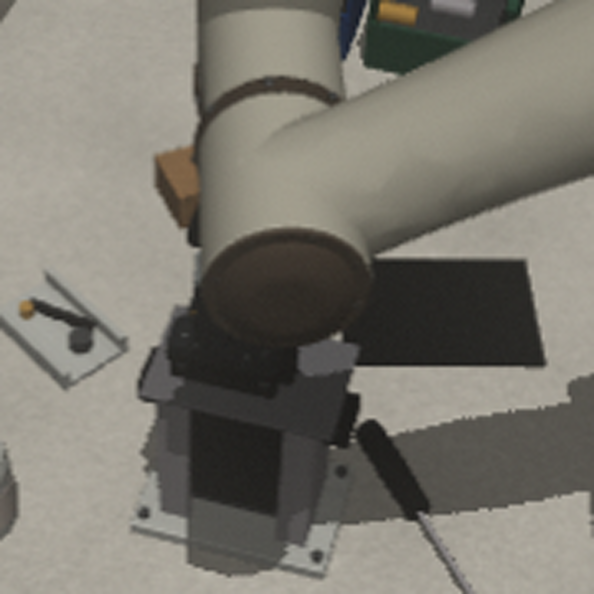

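Call:
send_rows(translation=[[0,0,0.001],[0,0,0.002],[0,0,0.002],[0,0,0.002],[0,0,0.002],[0,0,0.002],[0,0,0.002],[0,0,0.002],[0,0,-0.03],[0,0,-0.07]], rot=[[0,0,0],[0,0,0],[0,0,0],[0,0,0],[0,0,0],[0,0,0],[0,0,0],[0,0,0],[0,0,0],[0,0,0]], claw=[0.01,0.01,0.01,0.05,0.05,0.05,0.05,0.05,0.05,0.05])

```text
time_s: 54.6
tool_pos: [0.5237, 0.0111, 0.2594]
tool_rot: [[1.0, 0.027, -0.004], [0.027, -1.0, -0.002], [-0.004, 0.001, -1.0]]
wrist_force: [1.5, 0.7, 0.9]
finger_gap: 0.0498
```

```bash
python3 - <<'E'
from h import *
st()
d=cams.camera("side"); save(d["color"],"s32.png",(260,70,180,180),3.3)
c=cams.camera("top")
c["color"]=cv2.imread("pics/top0.png")[:,:,::-1].copy(); save(c["color"],"t32.png",(395,165,60,50),10)
E
```

```text
t 54.6 tcp [0.5237 0.0111 0.2594] F [1.5 0.7 0.9] gap 0.0498
```

View pics/s32.png

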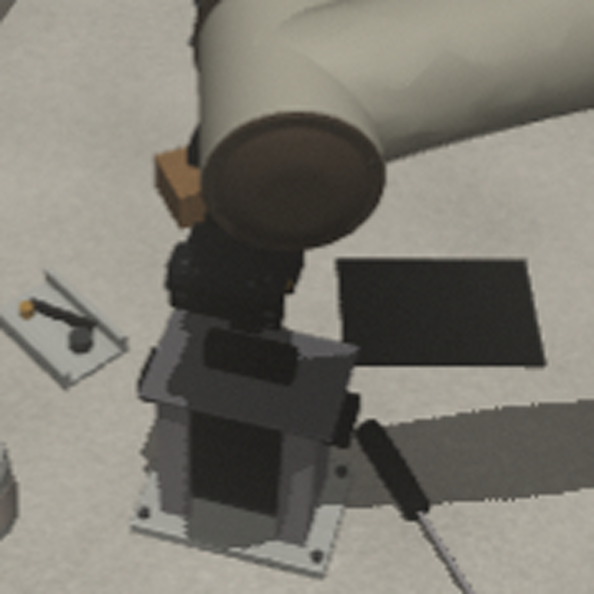

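View pics/t32.png

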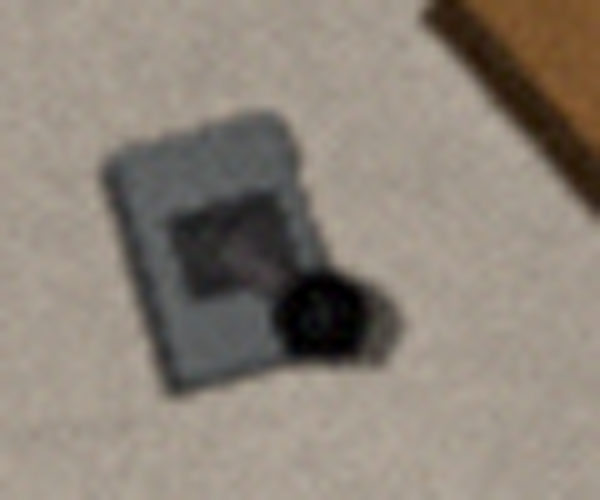

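```bash
python3 - <<'E'
from h import *
c=cams.camera("top");d=cams.camera("side")
q=lambda x,y:[395+x/10,165+y/10]
e=cast(c,[q(112,165),q(172,385),q(232,248)],.025);v=e[0]-e[1];print("len",np.linalg.norm(v)*1e3,"yaw",np.degrees(np.arctan2(v[1],v[0])),"piv",e[2])
b=tri(c,q(320,315),d,[240+405/4,100+132/4]);print("ball",b)
b=b[0];w=e[2][:2]-b[:2];print("ball->pivot",w,np.linalg.norm(w),np.degrees(np.arctan2(w[1],w[0])))
E
```

```text
len 64.01785791353673 yaw 14.781143612216185 piv [ 0.61273763 -0.23151035  0.025     ]
ball (array([ 0.58256847, -0.23946149,  0.10600472]), np.float64(0.0006317669013686172))
ball->pivot [0.03016916 0.00795114] 0.03119934475175864 14.764675970242163
```

```bash
python3 - <<'E'
from h import *
go([.536,-.252,.25],14.8)
E
```

```text
t [0.0036, 0.2638, 0.0111] rot [-0.001, -0.003, -0.231] j6 1.27 yaw 14.8
```

Call:
send_rows(translation=[[0,0.03,0],[0,0.075,0],[0,0.12,0],[0,0.165,0],[0,0.21,0],[0.003,0.264,0.01],[0.003,0.264,0.01],[0.003,0.264,0.01],[0.003,0.264,0.01],[0.003,0.264,0.01]], rot=[[0,0,0],[0,0,-0.1],[0,0,-0.2],[0,0,-0.231],[0,0,-0.231],[0,0,-0.231],[0,0,-0.231],[0,0,-0.231],[0,0,-0.231],[0,0,-0.231]], claw=[0,0,0,0,0,0,0,0,0,0])

```text
time_s: 55.8
tool_pos: [0.5355, -0.251, 0.2512]
tool_rot: [[0.966, 0.257, 0.003], [0.257, -0.966, 0.001], [0.003, -0.0, -1.0]]
wrist_force: [0.6, -0.1, 0.5]
finger_gap: 0.0007
```

```bash
python3 - <<'E'
from h import *
st(); go([.539,-.251,.09],14.8)
d=cams.camera("side"); save(d["color"],"s33.png",(260,40,180,180),3.3)
c=cams.camera("top"); save(c["color"],"t33.png",(290,130,180,160),3.5)
E
```

```text
t 55.8 tcp [ 0.5355 -0.251   0.2512] F [ 0.6 -0.1  0.5] gap 0.0007
t [0.0029, 0.001, 0.1612] rot [-0.0, -0.003, 0.001] j6 2.0 yaw 14.8
```

View pics/s33.png

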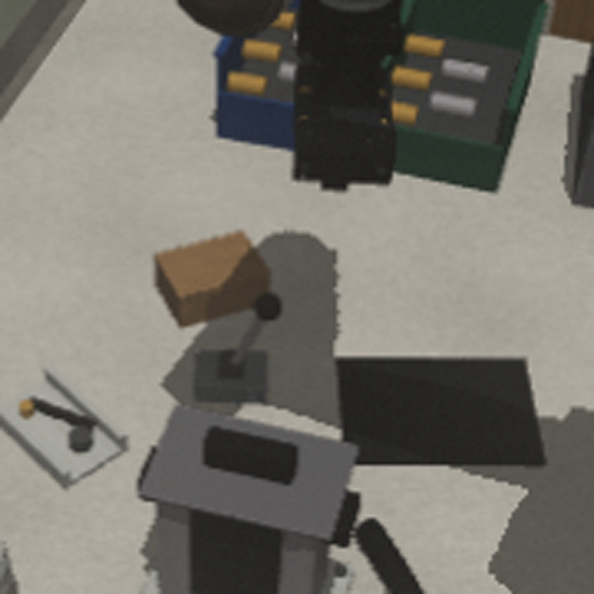

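View pics/t33.png

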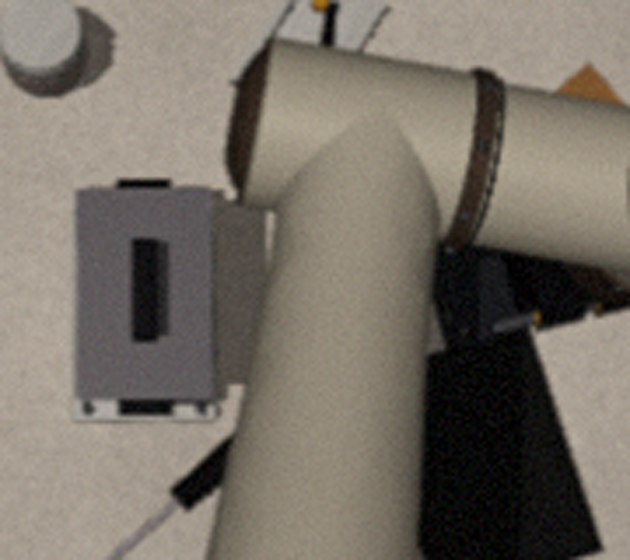

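Call:
send_rows(translation=[[0.003,0.001,0.04],[0.003,0.001,0.08],[0.003,0.001,0.12],[0.003,0.001,0.15],[0.003,0.001,0.161],[0.003,0.001,0.161],[0.003,0.001,0.161],[0.003,0.001,0.161]], rot=[[0,-0.003,0],[0,-0.003,0],[0,-0.003,0],[0,-0.003,0],[0,-0.003,0],[0,-0.003,0],[0,-0.003,0],[0,-0.003,0]], claw=[0,0,0,0,0,0,0,0])

```text
time_s: 56.7
tool_pos: [0.5409, -0.2512, 0.0928]
tool_rot: [[0.966, 0.258, 0.005], [0.258, -0.966, -0.001], [0.005, 0.002, -1.0]]
wrist_force: [0.6, -0.8, 0.1]
finger_gap: 0.0004
```

Call:
send_rows(translation=[[0.01,0,0],[0.02,0,0],[0.03,0,0],[0.04,0,0],[0.05,0,0],[0.06,0,0],[0.07,0,0],[0.08,0,0],[0.09,0,0],[0.095,0,0]], rot=[[0,0,0],[0,0,0],[0,0,0],[0,0,0],[0,0,0],[0,0,0],[0,0,0],[0,0,0],[0,0,0],[0,0,0]], claw=[0,0,0,0,0,0,0,0,0,0])

```text
time_s: 57.7
tool_pos: [0.6335, -0.2264, 0.0927]
tool_rot: [[0.966, 0.258, 0.005], [0.258, -0.966, -0.001], [0.004, 0.002, -1.0]]
wrist_force: [-1.0, -0.3, -0.7]
finger_gap: 0.0005
```

```bash
python3 - <<'E'
from h import *
st(); go([.6453,-.2229,.09],14.8)
d=cams.camera("side"); save(d["color"],"s34.png",(260,40,180,180),3.3)
E
```

```text
t 57.7 tcp [ 0.6335 -0.2264  0.0927] F [-1.  -0.3 -0.7] gap 0.0005
t [0.0123, -0.0003, 0.0028] rot [0.002, -0.004, 0.003] j6 1.93 yaw 14.8
```

View pics/s34.png

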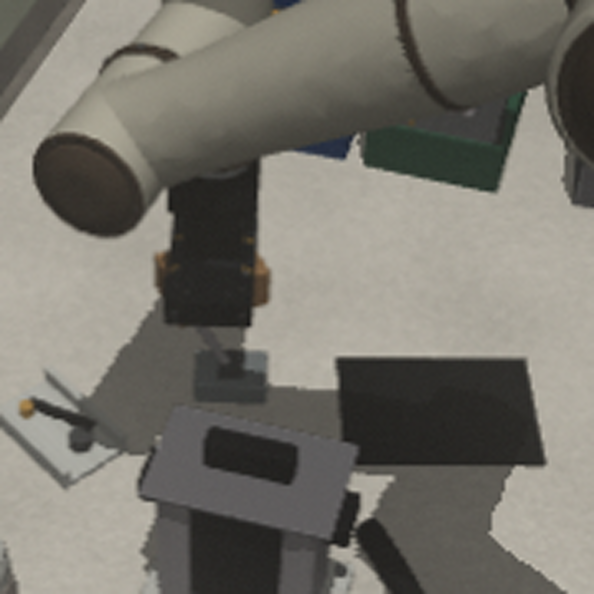

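Lever is moving with the fingers; push to the stop.

Call:
send_rows(translation=[[0.003,0,0],[0.006,0,0],[0.009,0,0],[0.012,0,0],[0.014,0,0],[0.016,0,0],[0.017,0,0],[0.017,0,0]], rot=[[0,0,0],[0,0,0],[0,0,0],[0,0,0],[0,0,0],[0,0,0],[0,0,0],[0,0,0]], claw=[0,0,0,0,0,0,0,0])

```text
time_s: 58.55
tool_pos: [0.6367, -0.2254, 0.0924]
tool_rot: [[0.966, 0.255, -0.026], [0.256, -0.967, -0.002], [-0.025, -0.005, -1.0]]
wrist_force: [-26.5, -6.5, 11.8]
finger_gap: 0.0001
```

```bash
python3 - <<'E'
from h import *
st()
E
```

```text
t 58.55 tcp [ 0.6367 -0.2254  0.0924] F [-26.5  -6.5  11.8] gap 0.0001
```

Call:
send_rows(translation=[[-0.015,0,0],[-0.03,0,0],[-0.045,0,-0.02],[-0.05,0,-0.06],[-0.05,0,-0.1],[-0.09,0.05,-0.14],[-0.13,0.1,-0.14],[-0.17,0.14,-0.14],[-0.2,0.16,-0.14],[-0.2,0.16,-0.14]], rot=[[0,0,0],[0,0,0],[0,0,0],[0,0,0],[0,0,0],[0,0,0],[0,0,0],[0,0,0],[0,0,0],[0,0,0]], claw=[0,0,0,0,0,0,0,0,0,0])

```text
time_s: 59.55
tool_pos: [0.4861, -0.4339, 0.2377]
tool_rot: [[0.967, 0.253, -0.024], [0.253, -0.968, -0.003], [-0.024, -0.003, -1.0]]
wrist_force: [-0.0, 0.7, -0.1]
finger_gap: 0.0002
```

```bash
python3 - <<'E'
from h import *
st()
d=cams.camera("side"); save(d["color"],"s35.png",(240,40,200,200),3)
c=cams.camera("top"); save(c["color"],"t35.png",(280,110,220,180),3)
E
```

```text
t 59.55 tcp [ 0.4861 -0.4339  0.2377] F [-0.   0.7 -0.1] gap 0.0002
```

View pics/s35.png

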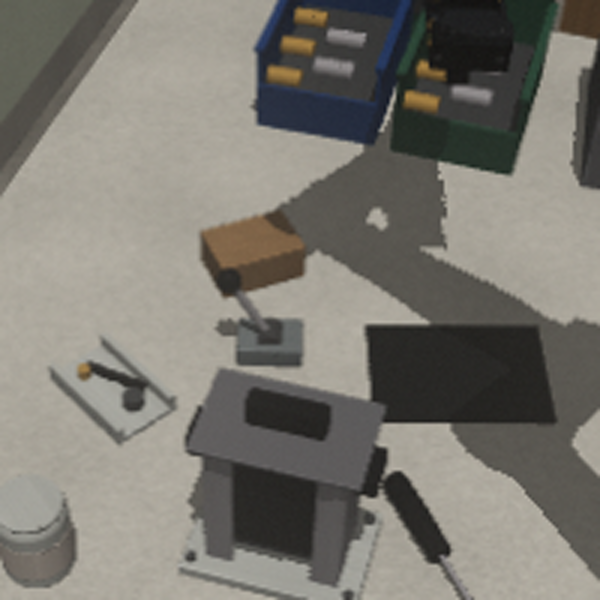

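```bash
python3 - <<'E'
from h import *
d=cams.camera("side"); b=cast(d,[316,133.7],.101)[0]
print("ball",b,"from first ball",np.linalg.norm(b[:2]-[.5826,-.2395])*1e3,"mm (86 = full)")
c=cams.camera("top")
k=[k for k in blobs(dark(c,70),150,600) if 320<cv2.boundingRect(k)[0]<335 and 185<cv2.boundingRect(k)[1]<210]
print("bar",[rect(c,x,.21) for x in k],"start was 525.5,8.5 yaw 1.0")
st()
E
```

```text
ball [ 0.6563393 -0.2172525  0.101    ] from first ball 77.02230739899659 mm (86 = full)
bar [(array([524.3,   9.6], dtype=float32), np.float32(70.0), np.float32(24.1), np.float32(1.0))] start was 525.5,8.5 yaw 1.0
t 59.75 tcp [ 0.4877 -0.4316  0.237 ] F [0.3 1.3 0.1] gap 0.0002
```

```bash
python3 - <<'E'
from h import *
d=cams.camera("side");c=cams.camera("top")
def ball(c,im,P,t):
    x,y=proj(c,P)[0].round().astype(int); s=cv2.resize(im[y-14:y+15,x-14:x+15],None,fx=8,fy=8,interpolation=cv2.INTER_CUBIC).max(2)
    m=cv2.morphologyEx((s<t).astype(np.uint8),cv2.MORPH_OPEN,cv2.getStructuringElement(cv2.MORPH_ELLIPSE,(35,35)))
    ks=blobs(m,1000,20000); 
    if not ks: return None
    k=min(ks,key=lambda k:np.hypot(*(np.array(cv2.minEnclosingCircle(k)[0])-116)))
    M=cv2.moments(k); print(cv2.contourArea(k)/64)
    return [x-14+M["m10"]/M["m00"]/8-.44,y-14+M["m01"]/M["m00"]/8-.44]
i0=[cv2.imread(f"pics/{n}0.png")[:,:,::-1].copy() for n in("top","side")]
for t in(45,55):
  for im,P in((i0,[.583,-.239,.103]),((c["color"],d["color"]),[.66,-.218,.101])):
    a=ball(c,im[0],P,t);b=ball(d,im[1],P,t); print(t,a,b,tri(c,a,d,b) if a and b else "")
E
```

```text
65.921875
45 [np.float64(426.6231567512049), np.float64(196.06171841668643)] None 
57.7890625
45 [np.float64(418.3786088954982), np.float64(169.50390743995314)] None 
73.109375
39.046875
55 [np.float64(426.60216534872126), np.float64(196.02740311320082)] [np.float64(340.6321538615446), np.float64(132.56762805122048)] (array([ 0.58376246, -0.23782376,  0.10879175]), np.float64(0.0013792803650592093))
62.765625
44.09375
55 [np.float64(418.42867272425525), np.float64(169.5528273587254)] [np.float64(315.84714859437753), np.float64(133.25570930781953)] (array([ 0.65598645, -0.21838372,  0.10158252]), np.float64(0.002376354817776969))
```

```bash
python3 - <<'E'
from h import *
manip.sign_off(); st()
E
```

```text
the job is handed in; nothing more can be done
the job is handed in; nothing more can be done
```

All four window modules are latched in the magazine, the cover is back on, the ready lever is thrown, and the job is handed in at about 60 s of the 210 s. The hand-in gives no verdict, so I don't have a pass or fail.

- **Cover off:** I laid it on the mat first; the picture after release showed it flat there.
- **Modules:** I pressed each one home with shut fingers, reading at most about 20 N at the wrist. The pictures showed each in turn sitting under both catches. The fourth is about 2.6 mm off the others along the magazine's length, within the play.
- **Cover back on:** its grip bar measured within 2 mm and 0.1° of where it was at the start.
- **Ready lever:** I pushed it to its stop, where the wrist read 27 N along the bench. Its ball ended at x 0.656, y -0.218 m and 0.102 m high, about 43 mm beyond the measured pivot, which fits fully thrown.
- **One check disagreed:** the ball travelled only about 75–77 mm, not the 86 mm of a full swing. The ball also measured a little high at the start, so I took it that the lever began slightly off its start stop. I could not confirm that directly.
- **Not seen:** the limit of 40 pictures was reached, so I did not view the last top picture. I only checked numbers from the top camera.
- **Other things on the bench:** the bystanders in the last side picture looked untouched, and the arm was clear of everything at the end.

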